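Scoop hazelnuts through the swing funnel into the tall jar

ROBOT

A 6-joint arm with a two-finger parallel gripper is mounted at the origin on a cart in front of the work surface, level with it; the furniture and walls round the work are solid. World frame = base frame: x ahead of the robot, y to its left, z up, the work surface at z = 0. Lengths are in mm, angles in rad, forces in N, time in s.
With the tool pointing down it reaches from about 325 to 850 mm from the base axis. Payload 4.4 kg.
Tool frame: the origin (TCP) lies at the very end of the fingers, on their centre line; the grasp point (between the pads) lies 19 mm behind it; z points along the fingers, y is the direction in which the jaws open and shut (so a half turn about z gives the same grasp; the last joint's range is limited). The gripper opens to 94 mm and grips with 3 to 60 N. Pads are 16 mm wide; open, the fingers measure 119 mm over their backs; the gripper's body (75 mm by 177 mm) begins 78 mm behind the grasp point.
Start: joints at [1, 0.207, 1.542, -0, 1.393, -0.15], TCP at [234.892, 524.836, 205.447] pointing down, gripper open.
Joint ranges: [-2.73, 2.73], [-0.86, 2.22], [0.23, 2.46], [-1.11, 4.25], [0.08, 2.63], [-2.82, 2.82]. Speed limits (rad/s): [2.79, 2.79, 3.14, 3.14, 3.14, 3.14].

INTERFACE

Orientations are given as a rotation vector (axis times angle).
In Python, from bench import state, grab_frame, camera_params, hand_in, silhouettes, place_of gives the robot as it stands. The module is installed in compiled form; this text tells all that it offers.
- The arm moves only by the shell command python3 -m jog 'ROWS' [OPENING] [FORCE]. ROWS is JSON, one flat list of numbers, 6 for each row, row after row: the shift along the tool's x, y, z normalised to -1 to 1, where 1 is 10 cm, then the turn, a rotation vector about the tool's x, y, z normalised to -1 to 1, where 1 is 2 rad. In form: [x, y, z, rx, ry, rz, x, y, z, rx, ry, rz, ...]. A call has 1 to 8 rows; each row is the pose to reach, as a shift and turn from the pose commanded when the call began, along the tool's axes at that moment; what a row does not reach only later rows make up. A row lasts 1/8 s, in which the tool goes at most 62.5 mm and 10.7 degrees, less where a joint would pass 70% of its speed; a pose out of reach is approached as far as the arm can. A call with a number of a shift or a turn outside -1 to 1 is refused whole. A call with a gripper value outside its range is refused whole. OPENING is the opening, from 0 (shut) to 1 (fully open), set as the call begins (- or left out, the last holds). The fingers move at their own pace and stop on an object; FORCE is the grip in N (left out, the last holds). Time passes only in rows, so rows that repeat a pose let the fingers close. It gives the time, the measured TCP pose, the force and the opening at its end, in the units of the state.
- state(): the state, without advancing time (a new reading comes with each control period).
- grab_frame(name): name is "scene" or "top" or "wrist"; returns the picture (420x560x3 uint8, red, green, blue); there is no depth.
- camera_params(name): a dict with "K" (3x3 intrinsics, pixels), "k1" (the pictures are not rectified: a ray, as slopes to the right and down, at radius r is drawn at 1 + k1 r^2 times it, then the intrinsics apply), "world_from_camera" (4x4, takes a point from camera to world coordinates); the wrist camera has in their place "hand_eye" (4x4, takes a point from camera to tool coordinates, whose origin is the TCP and whose axes are the flange's). Camera axes: x right, y down, z forward; pixel columns grow to the right and rows downward; lengths in mm; the calibration is good to about 2 mm. A picture is of the moment at which its call begins: read the wrist's pose just before it. camera_params takes no time and is no camera call.
- hand_in(): hands the job in, once; it reports no verdict.
Trained networks look in the newest picture that a camera, given by its name, has taken for a name from the list of things; names that differ only in an ending like _2 or _b are one class to them, and where a whole thing is asked for, a point or a joint stands for the part that bears it (a point fixed in the world has none). Each returns a list of dicts, best first, with "p" (0 to 1); they miss things now and then, are a little off and sometimes report something else, mostly with a low value. They report only what shows in the picture. A call takes as long as a camera call. They do not tell look-alikes from the thing itself.
- silhouettes(camera, name): "mask" (420x560 bool, what is visible of it).
- place_of(camera, name): "xyz" ([x, y, z] in mm, in world coordinates, good to about 4 mm: a listed point, or the origin of a listed thing).
The state is a dict: "t": time; "joint_pos": joint angles; "qd": joint speeds; "joint_efforts": joint torques, N m; "ee_pos": TCP position; "ee_rot": TCP orientation; "wrist_force": force on the tool from outside, world axes, zero at the start; "wrist_torque": the same for the moment, N m; "finger_gap": finger opening in mm.
Only numpy, scipy, OpenCV 4.12 (cv2) and the standard library are available. Lean on these libraries where they do the work, as an engineer would, in place of code of your own. Each camera call takes 0.05 s, during which the arm holds its last target.

TASK

Swing the funnel over the tall narrow jar, then use the scoop to take the six hazelnuts out of the trough and pour all of them through the funnel into that jar, without touching the nuts with the fingers. Leave the funnel over the jar, put the empty scoop down upright on the counter, and do not knock over or shove the other jar or the things standing around.

Things in the scene. Friction and masses are not known exactly. Their poses are not given: they have to be found in the camera images.
- funnel_arm (a joint): swing arm of the steel filling stand, rad, about the stand's upright post; 0 = arm along the stand's -x axis, positive = counter-clockwise seen from above; range -1 to 1; it is stiff and stays where it is left. The funnel is fixed to the arm, its axis 140 mm from the post axis; push the funnel's side or the arm to swing it.
- stand: fixed stand, origin on the worktop at the post axis; foot 125x150x12 mm (from x -53 to +72 mm), post with cap up to 161 mm high, 32 mm across; the arm bar (14 mm wide, 9 high) runs at 134 to 143 mm height
- funnel_mouth (a point): centre of the steel funnel's open top, 152 mm above the worktop; the mouth is 116 mm across outside, wall 3 mm; the cone narrows over 37 mm down to a spout 45 mm outside, 39 mm inside, 18 mm long
- spout (a point): centre of the spout's lower end, 97 mm above the worktop
- tall_jar: the tall narrow white jar, loose, open top: 60 mm across outside, 52 inside, 90 high, floor 6 thick; origin at the centre of its underside; stands under the funnel's path
- squat_jar: the squat wide white jar, loose: 82 mm across, 60 high; origin at the centre of its underside; stands under the other side of the funnel's path; not to be filled
- trough: fixed aluminium trough, origin under its centre on the worktop; flat floor 190 (along x) x 50 mm, top of floor 4 mm above the worktop; the long side walls slope outward at 50 degrees from level, the end walls at 60 degrees, up to a round wire rim 38 mm above the worktop, about 240 x 118 mm over the rim. The nuts start in the half of the floor at its -x end.
- scoop: steel scoop, 160 g, origin at the centre of its underside (floor 2 mm thick, flat, from x -43 to +35 mm, y +-22 mm); front open to its -x; side walls slope outward at 50 degrees from level like the trough's, 13 mm high at the front edge, 26 mm high from x -30 mm back, 88 mm wide over their tops; back wall at x +32 to +35 mm, 28 high; upright handle behind it
- scoop_lip (a point): middle of the scoop's open front edge, on the underside
- scoop_grip (a point): point to grip on the axis of the upright square handle (18x18 mm, at x +46 mm of the scoop, from 39 to 105 mm above its underside), 85 mm above the underside
- nut0: a brown hazelnut, 15 mm across, 14.5 long, 10 g; origin in its middle
- nut1: a brown hazelnut, 15 mm across, 14.5 long, 10 g; origin in its middle
- nut2: a brown hazelnut, 15 mm across, 14.5 long, 10 g; origin in its middle
- nut3: a brown hazelnut, 15 mm across, 14.5 long, 10 g; origin in its middle
- nut4: a brown hazelnut, 15 mm across, 14.5 long, 10 g; origin in its middle
- nut5: a brown hazelnut, 15 mm across, 14.5 long, 10 g; origin in its middle
- cinnamon_jar: spice jar, 45 across, 106 tall (mm), loose bystander; origin under its centre
- tamper: coffee tamper, 58 across, 82 tall (mm), loose bystander; origin under its centre
- salt_shaker: glass shaker, 44 across, 90 tall (mm), loose bystander; origin under its centre
- milk_jug: steel milk jug, 89x119x99 (mm), loose bystander; origin under its centre
- tumbler: drinking glass, 77 across, 99 tall (mm), loose bystander; origin under its centre
There are look-alikes about, which are no part of the job. Leave any orange, pink or purple look-alike of the scoop alone.

How it is judged:
By the outcome, as a careful person would: the job done as asked, in the order asked, and still so for the second after the job is handed in, with the robot touching nothing.
It also fails if it takes over 72 s, if anything falls off the work surface, if the arm or the gripper's body presses on something with over 40 N, if the wrist force passes 120 N, or if a joint passes its speed limit or range.

## Working session

There is one attempt and no reset: what is moved stays moved. The work goes in short steps, Python scripts to look and compute and a shell command to move; the robot and the scene stay as the last step left them, time stands still between calls to the robot, and variables do not carry over. Pictures are saved under pics/ and viewed, and the job is handed in when it is done.

```bash
ls; mkdir -p pics
python3 - <<'E'
from bench import *
import cv2
for n in ["scene","top","wrist"]:
    cv2.imwrite(f"pics/{n}0.png",cv2.cvtColor(grab_frame(n),cv2.COLOR_RGB2BGR))
print(state())
for n in ["scene","top","wrist"]: print(camera_params(n))
E
```

```text
pics
{'t': 0.15, 'joint_pos': array([ 9.99504652e-01,  2.07251904e-01,  1.54260878e+00, -2.65819775e-05,
        1.39350751e+00, -1.50498549e-01]), 'qd': array([ 0.0008133 , -0.00153348, -0.00538823,  0.00069626,  0.00075974,
        0.00125329]), 'joint_efforts': array([ 1.21263514e-03, -3.71316934e+01, -2.81812871e+01,  7.00081000e-02,
        3.27239593e-02, -7.18832507e-05]), 'ee_pos': array([234.55435237, 524.29987878, 204.54992404]), 'ee_rot': array([-6.55981215e-01, -3.07172606e+00,  2.62335719e-03]), 'wrist_force': array([0.26181959, 0.10391295, 0.07801003]), 'wrist_torque': array([ 0.01172124,  0.01841563, -0.03065908]), 'finger_gap': 93.97672056466291}
{'K': array([[461.82042757,   0.        , 282.6206826 ],
       [  0.        , 461.82042757, 207.99079923],
       [  0.        ,   0.        ,   1.        ]]), 'k1': 0.028619101225365786, 'world_from_camera': array([[ 4.38159684e-01, -5.27693356e-01,  7.27705856e-01,
        -4.43833753e+02],
       [-8.98816988e-01, -2.68008188e-01,  3.46842375e-01,
        -5.18622165e+02],
       [ 1.20047111e-02, -8.06046732e-01, -5.9173
[... 516 characters left out ...]
31809e-03, -1.16705585e-01, -9.93165781e-01,
         1.92540831e+03],
       [ 0.00000000e+00,  0.00000000e+00,  0.00000000e+00,
         1.00000000e+00]])}
{'K': array([[302.62896196,   0.        , 275.24427621],
       [  0.        , 302.62896196, 211.46829344],
       [  0.        ,   0.        ,   1.        ]]), 'k1': 0.010352099731996167, 'hand_eye': array([[-2.55897748e-04, -9.72380678e-01, -2.33400412e-01,
         6.58422516e+01],
       [ 9.99999620e-01, -5.43748543e-05, -8.69855334e-04,
         2.32653870e+00],
       [ 8.33139405e-04, -2.33400546e-01,  9.72380322e-01,
        -1.80987652e+02],
       [ 0.00000000e+00,  0.00000000e+00,  0.00000000e+00,
         1.00000000e+00]])}
```

View pics/scene0.png

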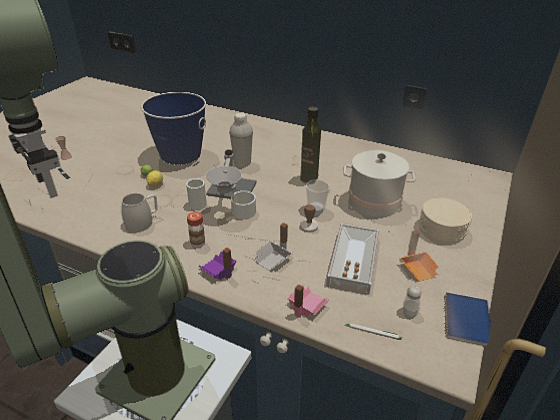

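View pics/top0.png

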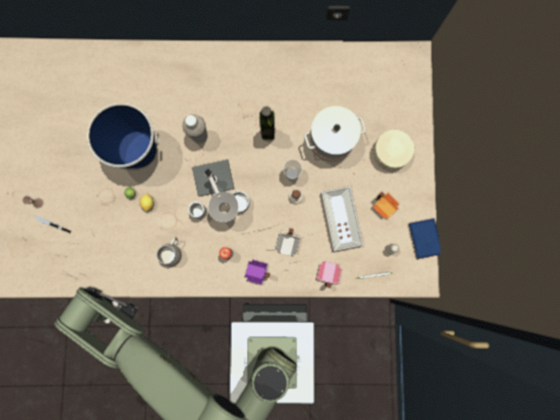

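View pics/wrist0.png

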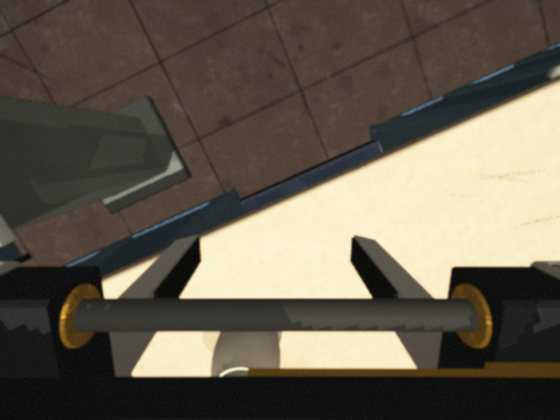

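The steel scoop could be confused with four things:
- Grey scoop: scene (272,255), top (288,243).
- Purple scoop: scene (218,266), top (257,271).
- Pink scoop: scene (308,300), top (329,272).
- Orange scoop: scene (420,264), top (386,205).

The description says steel, so I choose the grey one. The nuts are in the trough at top (343,233). The funnel is at top (222,208), between the tall jar at (197,211) and the squat jar at (240,202).

```bash
cat > h.py <<'E'
from bench import *
import numpy as np, cv2
from scipy.spatial.transform import Rotation as R
def save(img,fn,crop=None,s=1):
    if crop: x0,y0,x1,y1=crop; img=img[y0:y1,x0:x1]
    img=cv2.resize(img,None,fx=s,fy=s,interpolation=cv2.INTER_CUBIC)
    cv2.imwrite(fn,cv2.cvtColor(img,cv2.COLOR_RGB2BGR))
def proj(cam,P,T=None):
    c=camera_params(cam); 
    T=c["world_from_camera"] if T is None else T
    p=np.linalg.inv(T)@np.r_[P,1]; xy=p[:2]/p[2]; r2=xy@xy
    xy=xy*(1+c["k1"]*r2); return c["K"][:2,:2]@xy+c["K"][:2,2]
def unproj(cam,uv,z,T=None):
    c=camera_params(cam); T=c["world_from_camera"] if T is None else T
    d=(np.array(uv)-c["K"][:2,2])/c["K"][0,0]; x=d.copy()
    for _ in range(10): x=d/(1+c["k1"]*(x@x))
    v=T[:3,:3]@np.r_[x,1]; o=T[:3,3]; return o+v*(z-o[2])/v[2]
E
python3 - <<'E'
from h import *
for cam in ["scene","top"]:
    im=grab_frame(cam)
    save(im,f"pics/{cam}1.png",(220,140,420,330) if cam=="scene" else (170,140,420,300),3)
    if cam=="scene": save(im,"pics/scene_l.png",(110,130,310,290),4)
    for n in ["stand","funnel_mouth","spout","tall_jar","squat_jar","trough","scoop","scoop_lip","scoop_grip","nut0","cinnamon_jar","tamper","salt_shaker","milk_jug","tumbler"]:
        print(cam,n,[(round(d["p"],2),np.round(d["xyz"]).tolist()) for d in place_of(cam,n)][:7])
print(state()["t"])
E
```

```text
scene stand [(0.69, [418.0, 180.0, -1.0]), (0.68, [716.0, 240.0, 4.0])]
scene funnel_mouth [(0.75, [586.0, 182.0, 149.0])]
scene spout [(0.6, [743.0, -79.0, 3.0]), (0.56, [584.0, 177.0, 97.0])]
scene tall_jar []
scene squat_jar [(0.64, [620.0, 136.0, -5.0])]
scene trough [(0.59, [558.0, -275.0, 3.0]), (0.46, [583.0, 184.0, 148.0])]
scene scoop [(0.93, [341.0, -224.0, -2.0]), (0.86, [347.0, 62.0, 1.0]), (0.83, [464.0, -56.0, 3.0]), (0.65, [610.0, -455.0, -1.0]), (0.35, [559.0, -274.0, 5.0])]
scene scoop_lip [(0.78, [417.0, -51.0, -2.0]), (0.75, [360.0, 102.0, 4.0]), (0.65, [586.0, -487.0, 2.0]), (0.62, [386.0, -234.0, -3.0])]
scene scoop_grip [(0.92, [497.0, -71.0, 88.0]), (0.77, [331.0, 18.0, 85.0]), (0.7, [640.0, -420.0, 85.0]), (0.63, [297.0, -212.0, 85.0])]
scene nut0 [(0.53, [513.0, -266.0, 10.0]), (0.5, [482.0, -275.0, 12.0]), (0.48, [517.0, -300.0, 17.0]), (0.46, [531.0, -266.0, 9.0]), (0.36, [491.0, -306.0, 13.0])]
scene cinnamon_jar [(0.59, [417.0, 177.0, -0.0])]
scene tamper [(0.54, [649.0, -92.0, -1.0])]
scene salt_shaker [(0.84, [437.0, -470.0, 1.0])]
scene milk_jug [(0.5,
[... 388 characters left out ...]
.0, -3.0]), (0.86, [342.0, -225.0, 2.0]), (0.62, [350.0, 59.0, 1.0])]
top scoop_lip [(0.94, [581.0, -480.0, -2.0]), (0.85, [414.0, -51.0, -1.0]), (0.76, [357.0, 101.0, -1.0]), (0.61, [391.0, -234.0, 1.0]), (0.27, [506.0, -69.0, 86.0])]
top scoop_grip [(0.92, [649.0, -427.0, 83.0]), (0.87, [507.0, -71.0, 84.0]), (0.69, [338.0, 14.0, 88.0]), (0.6, [296.0, -214.0, 82.0])]
top nut0 []
top cinnamon_jar [(0.54, [416.0, 179.0, 4.0])]
top tamper [(0.43, [652.0, -93.0, -2.0])]
top salt_shaker [(0.45, [438.0, -470.0, -1.0]), (0.34, [587.0, 183.0, 99.0])]
top milk_jug [(0.94, [430.0, 392.0, 1.0]), (0.17, [748.0, -78.0, -1.0])]
top tumbler [(0.64, [745.0, -76.0, 0.0]), (0.18, [560.0, -278.0, 6.0])]
1.75
```

View pics/scene1.png

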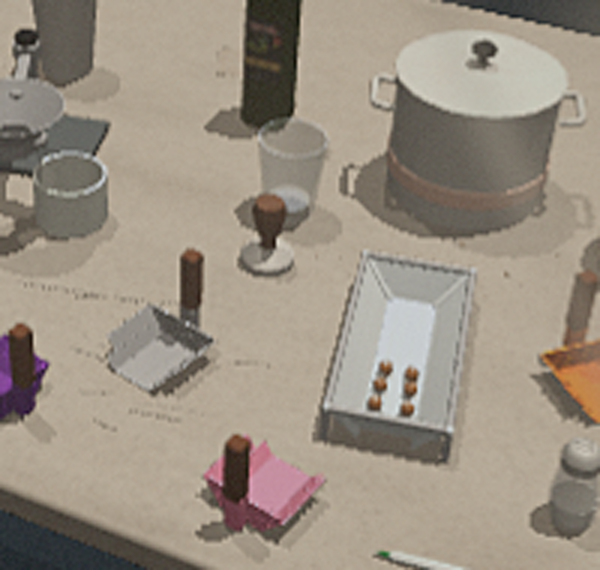

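View pics/scene_l.png

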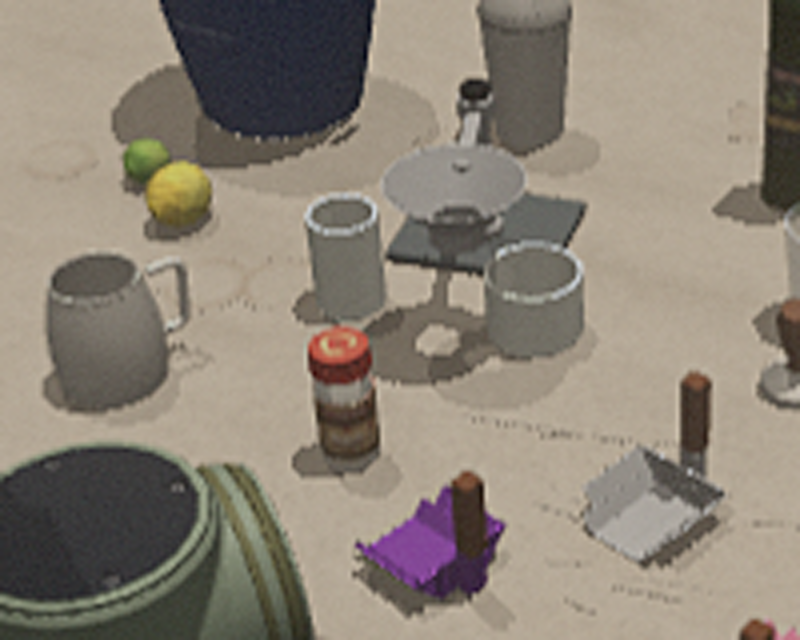

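View pics/top1.png

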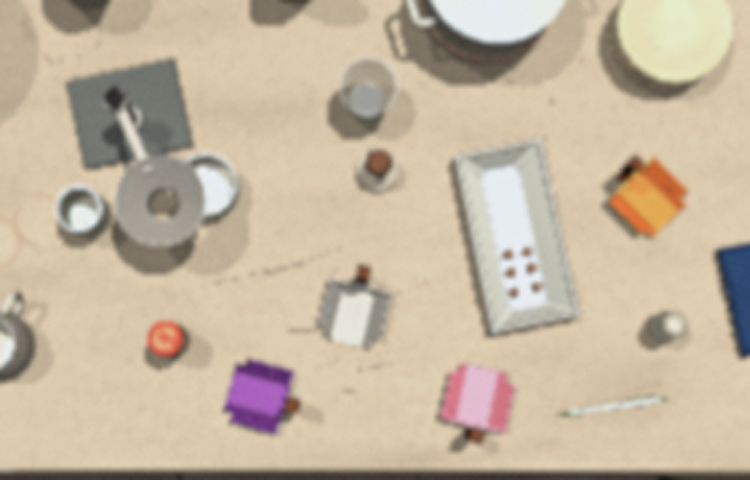

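The crop confirms the grey steel scoop: open front toward the robot and handle on the far side (enlarged crop 355,315). Next I write a planning helper and go to look at the jar and funnel from above.

```bash
cat >> h.py <<'E'
def plan(waypts, yaw=None, pitch=0.0, T0=None):
    """waypts: world TCP positions; yaw: world angle (deg) of tool x (tool down), pitch handled via Rt. prints calls"""
    s=state(); p=s["ee_pos"]; Rm=R.from_rotvec(s["ee_rot"])
    print("t",round(s["t"],2),"p",np.round(p,1),"xang",round(np.degrees(np.arctan2(*Rm.as_matrix()[1::-1,0])),1),"F",np.round(s["wrist_force"],1),"gap",round(s["finger_gap"],1),"j",np.round(s["joint_pos"],2))
    for w in waypts:
        w=np.array(w,float)
        d=Rm.as_matrix().T@(w-p)/100
        n=max(1,int(np.ceil(np.abs(d).max()-1e-6)))
        r=[0,0,0]
        print("to",w,"calls",n,"shift/call",np.round(d/n,3), "rows/call>=",int(np.ceil(np.linalg.norm(d/n)*100/62.5)))
        p=w
    if yaw is not None:
        Rt=down(yaw)
        print("turn",np.round((Rm.inv()*Rt).as_rotvec()/2,3))
def down(yaw):
    a=np.radians(yaw); x=np.array([np.cos(a),np.sin(a),0]); z=np.array([0,0,-1.]); return R.from_matrix(np.c_[x,np.cross(z,x),z])
def tilt(yaw,th):
    """down(yaw) with tool tipped so that tool +x dips by th deg (about tool y, lip = +x goes down)"""
    return down(yaw)*R.from_rotvec([0,-np.radians(th),0])
def wristT():
    s=state(); T=np.eye(4); T[:3,:3]=R.from_rotvec(s["ee_rot"]).as_matrix(); T[:3,3]=s["ee_pos"]; return T@camera_params("wrist")["hand_eye"]
E
python3 -c "
from h import *
plan([[653,261,235]],167)"
```

```text
t 1.75 p [234.9 524.8 205.4] xang 155.9 F [ 0.2 -0.   0.5] gap 94.1 j [ 1.    0.21  1.54  0.    1.39 -0.15]
to [653. 261. 235.] calls 5 shift/call [-0.979 -0.14  -0.059] rows/call>= 2
turn [-0.    -0.    -0.097]
```

```bash
python3 -m jog '[-0.5,-0.07,-0.15,0,0,0,-0.98,-0.14,-0.30,0,0,0]' 0 20
python3 -m jog '[-0.5,-0.07,0,0,0,0,-0.98,-0.14,0,0,0,0]'
python3 -m jog '[-0.5,-0.07,0,0,0,0,-0.98,-0.14,0,0,0,0]'
python3 -m jog '[-0.5,-0.07,0,0,0,0,-0.98,-0.14,0,0,0,0]'
python3 -m jog '[-0.5,-0.07,0,0,0,0,-0.98,-0.14,0,0,0,0,-0.98,-0.14,0,0,0,0]'
python3 - <<'E'
from h import *
plan([[646,121,235],[646,121,130]],167)
T=wristT(); im=grab_frame("wrist"); save(im,"pics/w1.png")
for n in ["tall_jar","squat_jar","funnel_mouth","spout","stand"]:
    print(n,[(round(d["p"],2),np.round(d["xyz"],1).tolist()) for d in place_of("wrist",n)][:3])
for n,P in dict(jar=(580,294,90),fm=(585,181,152),sq=(621,134,60)).items(): print(n,proj("wrist",P,T))
E
```

```text
t: 2.0
ee_pos: [319.0, 471.6, 235.6]
ee_rot: [-0.653, -3.073, 0.0]
wrist_force: [0.4, 0.3, -0.9]
finger_gap: 77.4
t: 2.25
ee_pos: [403.8, 418.4, 236.0]
ee_rot: [0.656, 3.072, 0.001]
wrist_force: [0.0, 0.0, -0.1]
finger_gap: 57.7
t: 2.5
ee_pos: [487.5, 365.4, 235.5]
ee_rot: [0.656, 3.072, 0.001]
wrist_force: [-0.3, -0.1, -0.3]
finger_gap: 37.2
t: 2.75
ee_pos: [571.2, 312.6, 235.4]
ee_rot: [0.656, 3.072, 0.0]
wrist_force: [0.0, -0.5, -0.7]
finger_gap: 17.6
t: 3.12
ee_pos: [656.0, 257.8, 234.3]
ee_rot: [-0.663, -3.071, 0.001]
wrist_force: [-0.3, 0.0, -0.4]
finger_gap: 0.3
t 3.12 p [656.  257.8 234.3] xang 155.6 F [-0.3  0.  -0.4] gap 0.3 j [ 0.25  0.47  1.14 -0.    1.53 -0.89]
to [646. 121. 235.] calls 2 shift/call [-0.237 -0.644 -0.003] rows/call>= 2
to [646. 121. 130.] calls 2 shift/call [0.    0.    0.525] rows/call>= 1
turn [-0.     0.    -0.099]
tall_jar [(0.78, [586.0, 295.5, -3.3])]
squat_jar [(0.9, [620.3, 133.7, -1.1])]
funnel_mouth [(0.61, [582.7, 182.3, 159.3]), (0.61, [648.1, -91.2, 0.2])]
spout [(0.77, [585.1, 181.5, 101.1]), (0.29, [587.3, 295.5, -0.2])]
stand [(0.57, [717.5, 238.3, 1.9])]
jar [274.90862778 120.51353478]
fm [158.88699079 177.6160058 ]
sq [168.24885886 211.2912907 ]
```

View pics/w1.png

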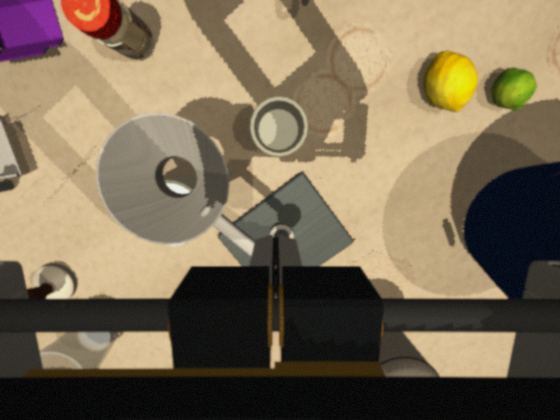

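The jar rim is at about (279,126), the funnel mouth at about (163,179), and the spout hole at (180,178). The squat jar is hidden behind the funnel.

Run:
```python
from h import *
T=wristT()
print("jar",unproj("wrist",(279,126),90,T),"funnel",unproj("wrist",(163.5,179),152,T),"post",unproj("wrist",(283,229),161,T))
m=silhouettes("wrist","tall_jar")
if m: 
    ys,xs=np.where(m[0]["mask"]); print(m[0]["p"],xs.min(),xs.max(),ys.min(),ys.max())
    c,_=cv2.findContours(m[0]["mask"].astype(np.uint8),0,1); (x,y),r=cv2.minEnclosingCircle(max(c,key=len)); print(x,y,r)
```

```text
jar [583.03259748 299.51369116  90.        ] funnel [584.74071797 187.32998144 152.        ] post [666.63207971 265.51456515 161.        ]
0.61 250 307 97 156
278.64495849609375 126.34033966064453 29.66189193725586
```

```bash
python3 -m jog '[-0.24,-0.64,0,0,0,0]' | head -2
python3 -m jog '[0,-0.3,0,0,0,0,-0.24,-0.65,0,0,0,0,-0.24,-0.65,0,0,0,0]' | head -2
python3 -m jog '[0,0,0.5,0,0,0,0,0,1,0,0,0,0,0,1,0,0,0]'
python3 - <<'E'
from h import *
plan([[600,164,132],[577,222,132]])
T=wristT(); im=grab_frame("wrist"); save(im,"pics/w2.png")
E
```

```text
t: 3.6
ee_pos: [648.8, 202.4, 235.5]
t: 3.98
ee_pos: [645.0, 127.3, 236.0]
t: 4.35
ee_pos: [640.3, 130.6, 130.2]
ee_rot: [-0.651, -3.062, 0.004]
wrist_force: [-0.3, 0.5, 0.4]
finger_gap: 0.4
t 4.35 p [640.3 130.6 130.2] xang 156.0 F [-0.3  0.5  0.4] gap 0.4 j [ 0.07  0.44  1.4   0.    1.32 -1.08]
to [600. 164. 132.] calls 1 shift/call [ 0.505  0.141 -0.013] rows/call>= 1
to [577. 222. 132.] calls 1 shift/call [0.446 0.436 0.002] rows/call>= 1
```

View pics/w2.png

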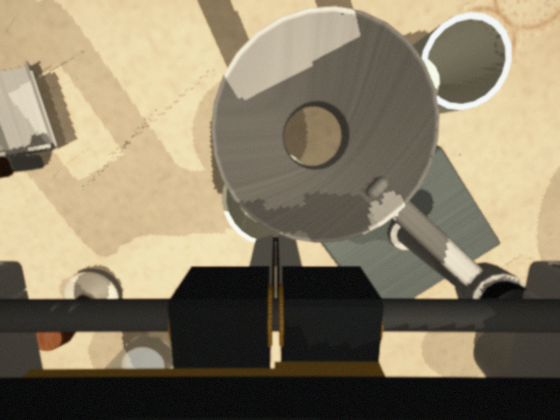

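```bash
python3 -m jog '[0.17,0.05,0,0,0,0,0.34,0.1,0,0,0,0,0.5,0.14,0,0,0,0]' | head -4
python3 -m jog '[0.15,0.12,0,0,0,0,0.27,0.22,0,0,0,0,0.35,0.32,0,0,0,0,0.35,0.32,0,0,0,0]'
python3 - <<'E'
from h import *
plan([[577,226,132]])
T=wristT(); im=grab_frame("wrist"); save(im,"pics/w3.png")
for n in ["tall_jar","funnel_mouth","spout"]:
    print(n,[(round(d["p"],2),np.round(d["xyz"],1).tolist()) for d in place_of("wrist",n)][:3])
im=grab_frame("top")
for n in ["tall_jar","funnel_mouth","spout"]:
    print(n,[(round(d["p"],2),np.round(d["xyz"],1).tolist()) for d in place_of("top",n)][:3])
E
```

```text
t: 4.78
ee_pos: [605.4, 163.9, 137.8]
ee_rot: [0.654, 3.069, 0.002]
wrist_force: [1.7, -0.7, -0.2]
t: 5.28
ee_pos: [585.4, 207.3, 135.0]
ee_rot: [-0.653, -3.071, 0.0]
wrist_force: [-0.4, 0.3, 0.7]
finger_gap: 0.4
t 5.28 p [585.4 207.3 135. ] xang 156.0 F [-0.4  0.3  0.7] gap 0.4 j [ 0.2   0.37  1.49  0.    1.29 -0.95]
to [577. 226. 132.] calls 1 shift/call [0.152 0.136 0.03 ] rows/call>= 1
tall_jar [(0.91, [587.6, 297.7, -0.5])]
funnel_mouth [(0.55, [575.6, 283.9, 159.3])]
spout []
tall_jar [(0.48, [581.8, 292.8, 1.6])]
funnel_mouth [(0.49, [578.4, 280.6, 149.0]), (0.46, [556.4, -274.2, 3.9])]
spout [(0.6, [579.7, 285.7, 93.4]), (0.18, [418.5, 180.1, 2.1]), (0.17, [503.5, -67.1, 86.7])]
```

View pics/w3.png

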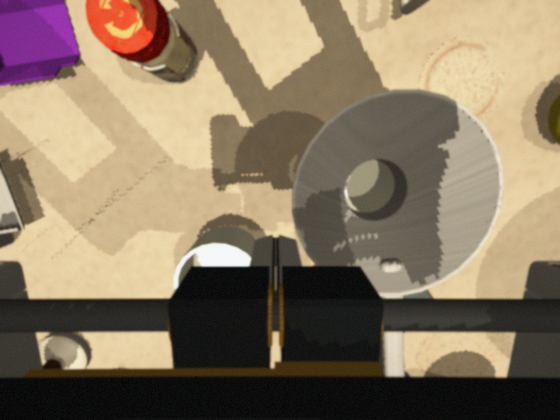

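```bash
python3 -m jog '[0,0.06,0,0,0,0,0,0.11,0,0,0,0,0,0.11,0,0,0,0]'
python3 - <<'E'
from h import *
T=wristT(); im=grab_frame("wrist"); save(im,"pics/w4.png",(260,60,540,340),2)
for n in ["tall_jar","funnel_mouth","spout"]:
    print(n,[(round(d["p"],2),np.round(d["xyz"],1).tolist()) for d in place_of("wrist",n)][:3])
im=grab_frame("top")
for n in ["tall_jar","funnel_mouth","spout"]:
    print(n,[(round(d["p"],2),np.round(d["xyz"],1).tolist()) for d in place_of("top",n)][:3])
im=grab_frame("scene"); save(im,"pics/s4.png",(140,130,300,260),5)
for n in ["tall_jar","funnel_mouth","spout"]:
    print(n,[(round(d["p"],2),np.round(d["xyz"],1).tolist()) for d in place_of("scene",n)][:3])
E
```

```text
t: 6.05
ee_pos: [591.0, 216.4, 135.4]
ee_rot: [0.655, 3.072, 0.0]
wrist_force: [0.0, -0.1, 0.6]
finger_gap: 0.8
tall_jar [(0.59, [589.1, 296.8, 2.1])]
funnel_mouth [(0.87, [579.0, 286.8, 159.5])]
spout []
tall_jar [(0.63, [580.6, 295.3, 3.0])]
funnel_mouth [(0.6, [582.7, 287.4, 149.6])]
spout [(0.67, [582.6, 293.0, 94.5]), (0.58, [439.1, -472.9, -0.3])]
tall_jar [(0.71, [517.3, -297.5, 14.1]), (0.64, [581.4, 290.2, 3.0]), (0.25, [620.1, 137.7, -3.1])]
funnel_mouth [(0.56, [582.0, 290.8, 150.7])]
spout [(0.71, [580.3, 285.8, 95.7])]
```

View pics/w4.png

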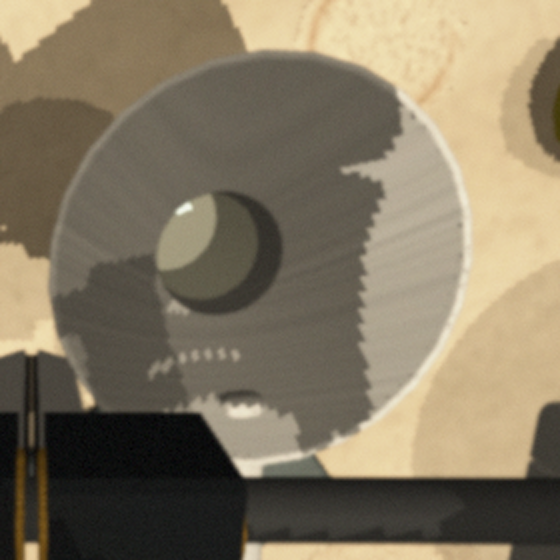

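View pics/s4.png

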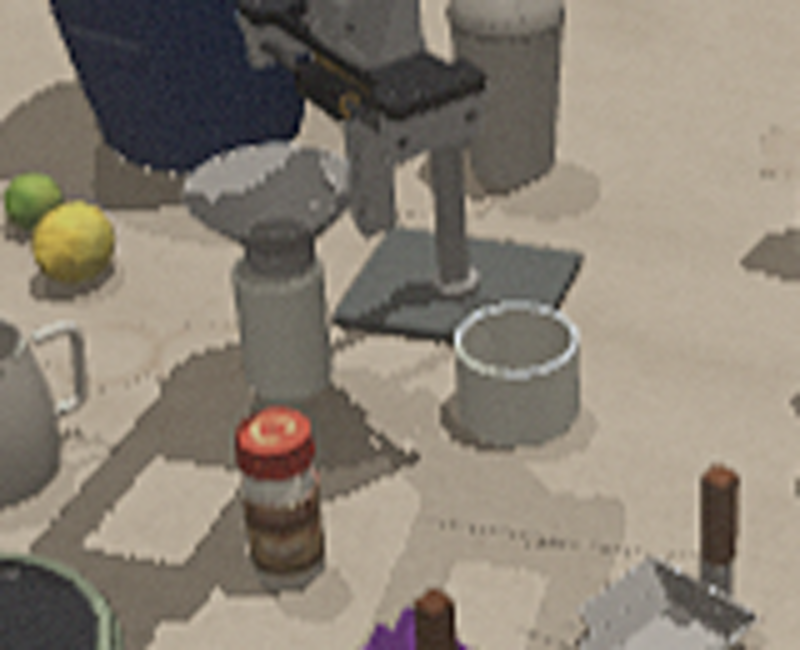

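The scene view shows the spout above the jar, centred sideways. I'll back the fingers off and compare circle fits in the top camera, using the first picture for the jar rim and a new one for the funnel mouth.

```bash
python3 -m jog '[0,-0.3,0,0,0,0,-0.2,-0.8,0,0,0,0,-0.3,-1.0,0,0,0,0,-0.3,-1.0,0,0,0,0]'
python3 - <<'E'
from h import *
im=grab_frame("top"); save(im,"pics/t5.png",(150,160,270,250),6)
a=cv2.imread("pics/top0.png"); cv2.imwrite("pics/t5b.png",cv2.resize(a[160:250,150:270],None,fx=6,fy=6,interpolation=cv2.INTER_CUBIC))
for n in ["funnel_mouth","spout","tall_jar"]:
    print(n,[(round(d["p"],2),np.round(d["xyz"],1).tolist()) for d in place_of("top",n)][:3])
for n in ["funnel_arm","tall_jar"]:
  for d in silhouettes("top",n)[:2]:
    ys,xs=np.where(d["mask"]); print(n,d["p"],xs.min(),xs.max(),ys.min(),ys.max(),d["mask"].sum())
im=grab_frame("scene"); save(im,"pics/s5.png",(160,150,240,220),10)
for n in ["funnel_mouth","spout","tall_jar"]:
    print(n,[(round(d["p"],2),np.round(d["xyz"],1).tolist()) for d in place_of("scene",n)][:3])
E
```

```text
t: 7.15
ee_pos: [577.4, 111.2, 135.6]
ee_rot: [0.66, 3.071, 0.0]
wrist_force: [0.4, -0.8, -0.3]
finger_gap: 0.4
funnel_mouth [(0.85, [579.7, 288.4, 149.0]), (0.29, [457.0, -63.2, -2.0])]
spout [(0.96, [584.6, 287.3, 94.4])]
tall_jar [(0.57, [582.7, 293.7, -0.8])]
funnel_arm 0.93 179 209 178 222 722
tall_jar 0.44 192 201 205 214 79
funnel_mouth [(0.78, [581.6, 291.7, 151.8])]
spout [(0.6, [580.1, 285.4, 97.1])]
tall_jar [(0.65, [584.2, 293.5, -3.3]), (0.16, [582.0, 285.3, 98.0])]
```

View pics/t5.png

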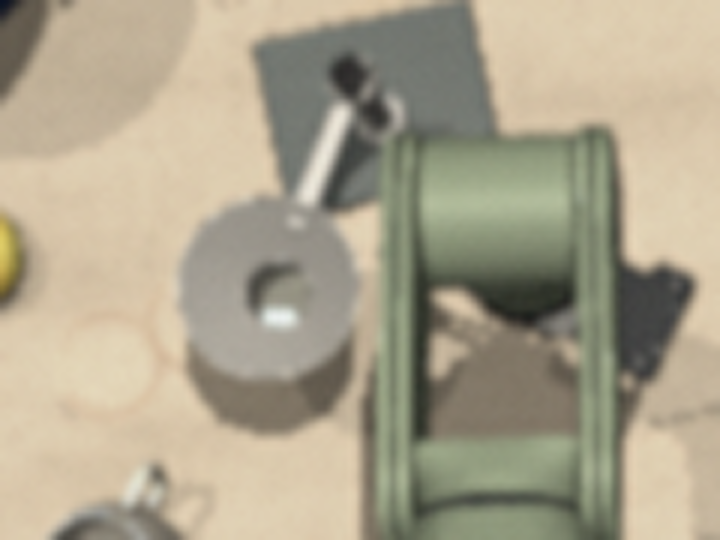

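View pics/t5b.png

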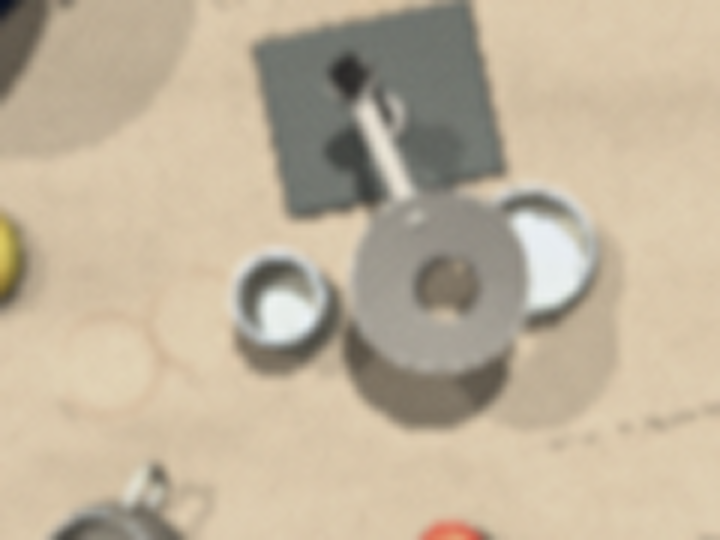

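View pics/s5.png

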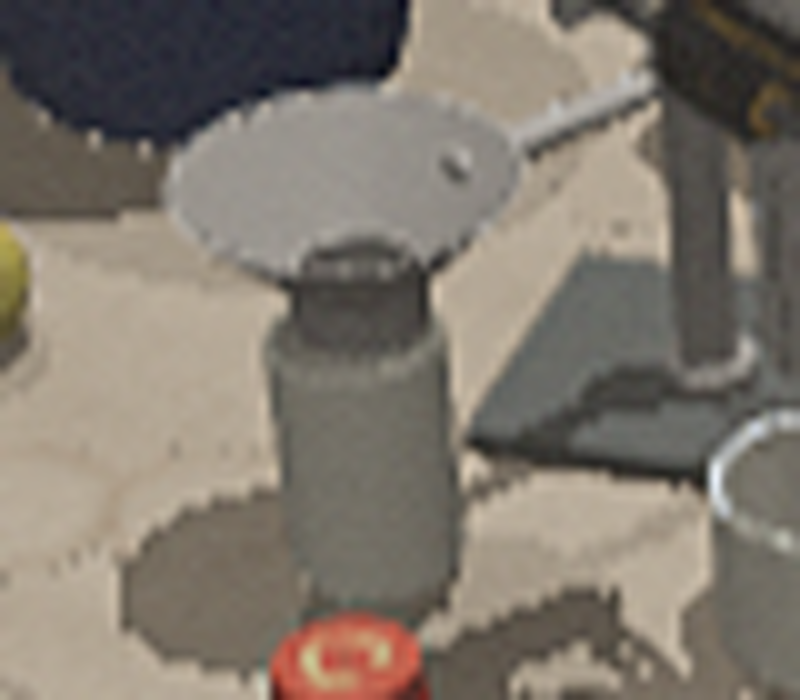

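Run:
```python
from h import *
print(unproj("top",(194.42,207.67),152),unproj("top",(196.42,209.33),90), unproj("top",(150+(440-.5)/6,160+(282-.5)/6),152))
for P in [(581,290,97),(583,295,90),(583,290,90)]: print(proj("scene",P))
```

```text
[580.49739059 288.47339078 152.        ] [582.33242469 291.82684352  90.        ] [583.60976872 181.63801263 152.        ]
[194.99516666 181.39167122]
[194.29364016 182.5032971 ]
[195.55947196 182.88168103]
```

Top and scene views agree that the funnel is about 3–4 mm short of the jar centre along the arc, so one small corrective push.

```bash
python3 -m jog '[0.15,0.5,0,0,0,0,0.3,0.9,0,0,0,0,0.3,0.9,0,0,0,0]' | head -2
python3 - <<'E'
from h import *
plan([[592.2,219.5,135.4]])
E
```

```text
t: 8.02
ee_pos: [586.4, 209.7, 135.4]
t 8.03 p [586.4 209.7 135.4] xang 156.1 F [0.1 0.6 0.3] gap 0.2 j [ 0.2   0.37  1.49  0.    1.29 -0.95]
to [592.2 219.5 135.4] calls 1 shift/call [-0.013  0.113  0.   ] rows/call>= 1
```

```bash
python3 -m jog '[-0.01,0.05,0,0,0,0,-0.01,0.11,0,0,0,0,-0.01,0.11,0,0,0,0]'
python3 -m jog '[0,-0.3,0,0,0,0,-0.2,-0.8,0,0,0,0,-0.3,-1.0,0,0,0,0,-0.3,-1.0,0,0,0,0]' | head -2
python3 - <<'E'
from h import *
im=grab_frame("top"); save(im,"pics/t6.png",(150,160,270,250),6)
for n in ["funnel_mouth","spout","tall_jar"]:
    print(n,[(round(d["p"],2),np.round(d["xyz"],1).tolist()) for d in place_of("top",n)][:3])
im=grab_frame("scene"); save(im,"pics/s6.png",(160,150,240,220),10)
plan([[507,-68,150]],167)
E
```

```text
t: 8.4
ee_pos: [592.4, 216.0, 135.5]
ee_rot: [0.657, 3.072, -0.0]
wrist_force: [0.5, -0.4, -0.3]
finger_gap: 0.2
t: 8.9
ee_pos: [578.7, 111.0, 135.6]
funnel_mouth [(0.76, [582.8, 286.4, 151.2])]
spout [(0.87, [585.6, 292.0, 94.7])]
tall_jar [(0.5, [579.6, 295.8, -1.4])]
t 9.15 p [578.6 114.  135.4] xang 156.0 F [ 0.   0.6 -0.9] gap 0.7 j [ 0.05  0.3   1.57  0.    1.27 -1.1 ]
to [507. -68. 150.] calls 2 shift/call [-0.044 -0.977 -0.073] rows/call>= 2
turn [ 0.    -0.    -0.096]
```

View pics/t6.png

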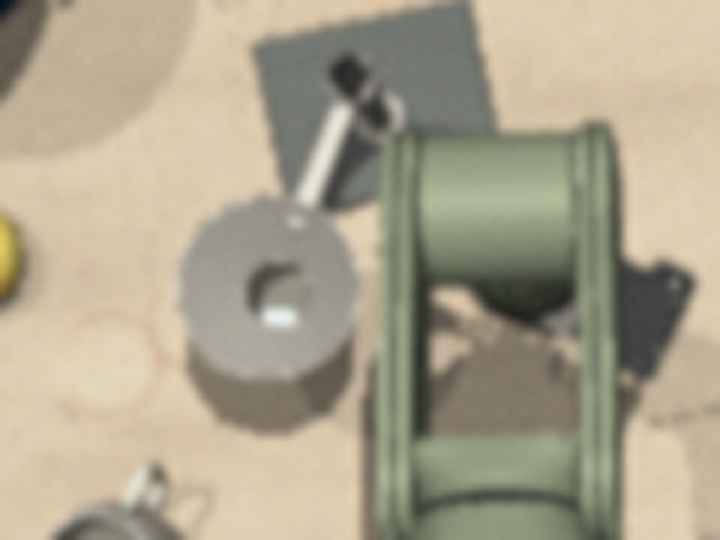

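View pics/s6.png

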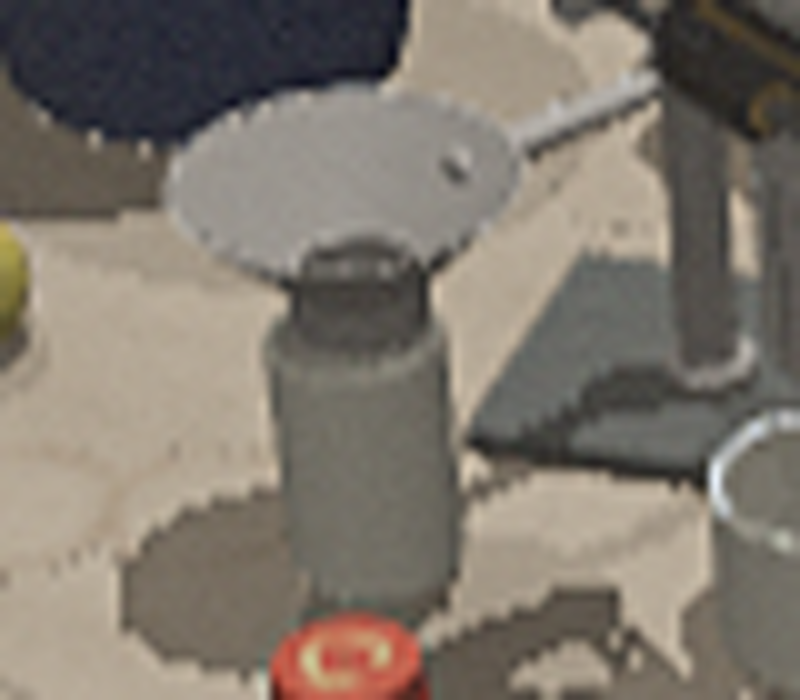

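The funnel hasn't moved; the push stopped just short. Trying again, working from the settled position.

```bash
python3 -m jog '[0.15,0.5,0,0,0,0,0.3,0.95,0,0,0,0,0.3,0.95,0,0,0,0,0.3,0.95,0,0,0,0]' | head -2
python3 -m jog '[-0.01,0.05,0,0,0,0,-0.01,0.12,0,0,0,0,-0.01,0.14,0,0,0,0,-0.01,0.14,0,0,0,0]'
python3 - <<'E'
from h import *
im=grab_frame("scene"); save(im,"pics/s7.png",(160,150,240,220),10)
plan([[593,220.5,135]])
E
```

```text
t: 9.65
ee_pos: [589.6, 212.3, 135.1]
t: 10.15
ee_pos: [596.8, 224.2, 135.4]
ee_rot: [-0.656, -3.072, 0.0]
wrist_force: [0.0, -0.4, -0.4]
finger_gap: 0.3
t 10.2 p [596.7 224.2 135.4] xang 155.9 F [ 0.2  0.4 -0.3] gap 0.2 j [ 0.22  0.4   1.45 -0.    1.3  -0.93]
to [593.  220.5 135. ] calls 1 shift/call [ 0.019 -0.048  0.004] rows/call>= 1
```

View pics/s7.png

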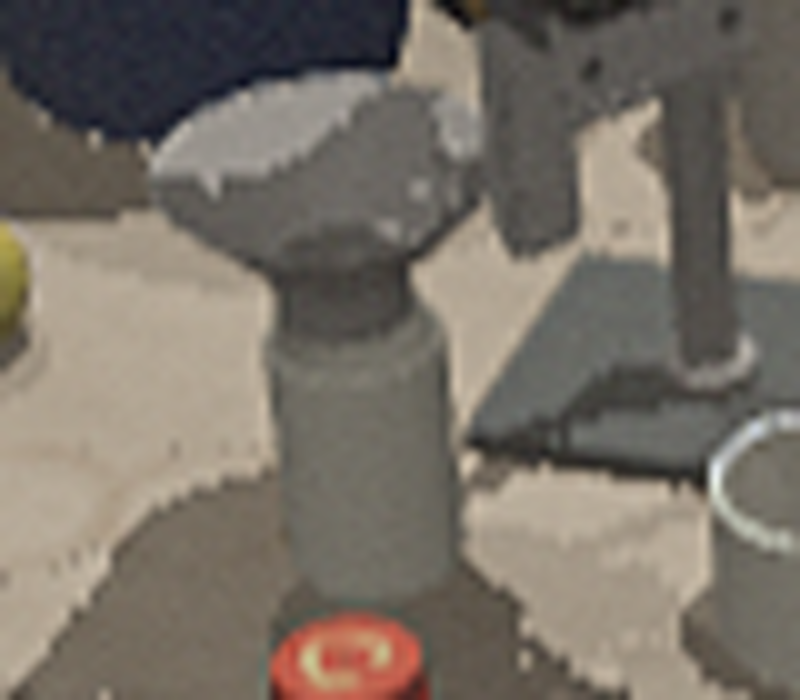

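That overshot a little. I'll retreat and measure it from the top.

```bash
python3 -m jog '[0,-0.3,0,0,0,0,-0.2,-0.8,0,0,0,0,-0.3,-1.0,0,0,0,0,-0.3,-1.0,0,0,0,0]' | head -2
python3 - <<'E'
from h import *
im=grab_frame("top"); save(im,"pics/t8.png",(150,160,270,250),6)
for n in ["funnel_mouth","spout","tall_jar"]:
    print(n,[(round(d["p"],2),np.round(d["xyz"],1).tolist()) for d in place_of("top",n)][:3])
im=grab_frame("scene"); save(im,"pics/s8.png",(160,150,240,220),10)
for n in ["funnel_mouth","spout","tall_jar"]:
    print(n,[(round(d["p"],2),np.round(d["xyz"],1).tolist()) for d in place_of("scene",n)][:3])
E
```

```text
t: 10.7
ee_pos: [583.3, 119.3, 135.6]
funnel_mouth [(0.88, [586.5, 294.9, 150.8])]
spout [(0.57, [585.3, 299.4, 94.2]), (0.49, [416.1, -51.1, 0.9])]
tall_jar [(0.52, [581.0, 292.9, 0.0])]
funnel_mouth [(0.91, [585.1, 298.8, 148.4])]
spout [(0.56, [587.5, 292.8, 94.7]), (0.3, [585.4, 291.3, 0.3])]
tall_jar [(0.85, [582.0, 291.3, 1.8]), (0.67, [647.1, -91.6, -0.5])]
```

View pics/t8.png

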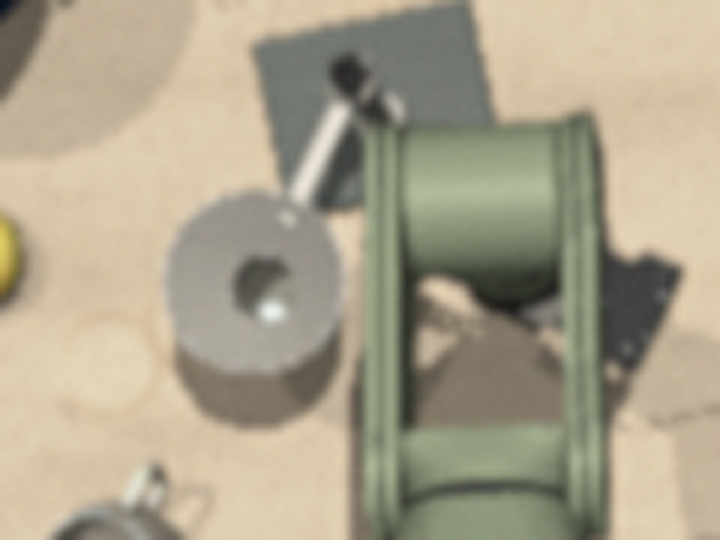

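View pics/s8.png

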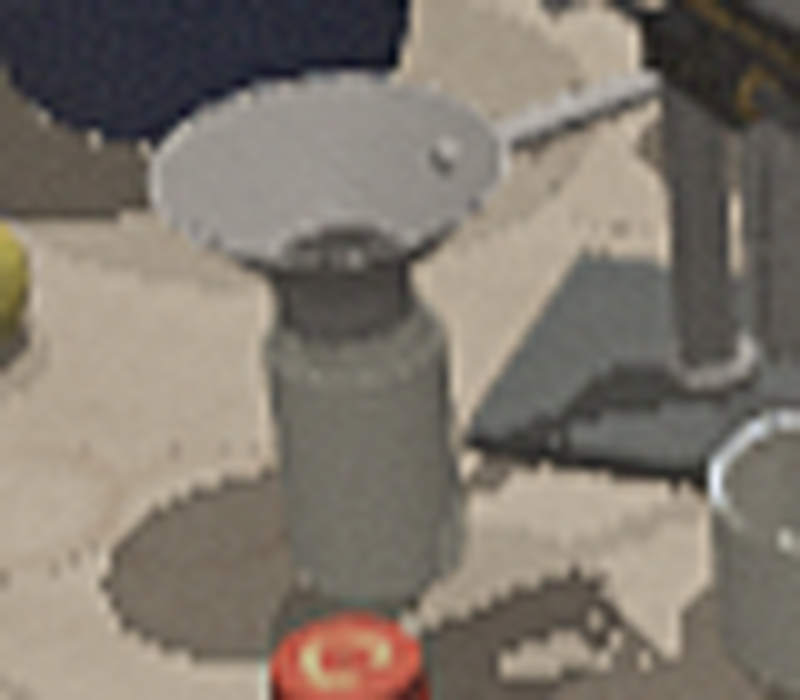

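The funnel is about 6 mm past centre now. I'll go over it and nudge it back from the other side.

```bash
python3 -m jog '[0,0,-0.55,0,0,0,0.12,0.4,-0.6,0,0,0,0.24,0.82,-0.6,0,0,0]' | head -2
python3 -m jog '[0.12,0.41,0,0,0,0,0.24,0.82,0,0,0,0]' | head -2
python3 -m jog '[0.12,0.41,0,0,0,0,0.24,0.82,0,0,0,0,0.24,0.82,0,0,0,0]' | head -2
python3 - <<'E'
from h import *
plan([[618,372,135],[612.1,358.2,135]])
E
```

```text
t: 11.48
ee_pos: [596.0, 206.6, 197.4]
t: 11.72
ee_pos: [606.3, 292.0, 195.4]
t: 12.1
ee_pos: [617.0, 378.3, 194.6]
t 12.1 p [617.  378.3 194.6] xang 156.2 F [ 0.1 -0.5  0. ] gap 0.4 j [ 0.43  0.53  1.13  0.    1.48 -0.72]
to [618. 372. 135.] calls 1 shift/call [-0.035 -0.053  0.596] rows/call>= 1
to [612.1 358.2 135. ] calls 1 shift/call [-0.002 -0.15  -0.   ] rows/call>= 1
```

```bash
python3 -m jog '[0,0,0.5,0,0,0,-0.02,-0.06,0.6,0,0,0,-0.02,-0.06,0.6,0,0,0,-0.02,-0.06,0.6,0,0,0]' | head -2
python3 - <<'E'
from h import *
plan([[612.1,358.2,135]])
im=grab_frame("scene"); save(im,"pics/s9.png",(160,150,240,220),10)
E
```

```text
t: 12.6
ee_pos: [618.7, 368.4, 137.8]
t 12.6 p [618.7 368.4 137.8] xang 155.8 F [ 0.6 -0.5  0.8] gap 0.4 j [ 0.42  0.56  1.2   0.    1.37 -0.73]
to [612.1 358.2 135. ] calls 1 shift/call [ 0.019 -0.12   0.028] rows/call>= 1
```

View pics/s9.png

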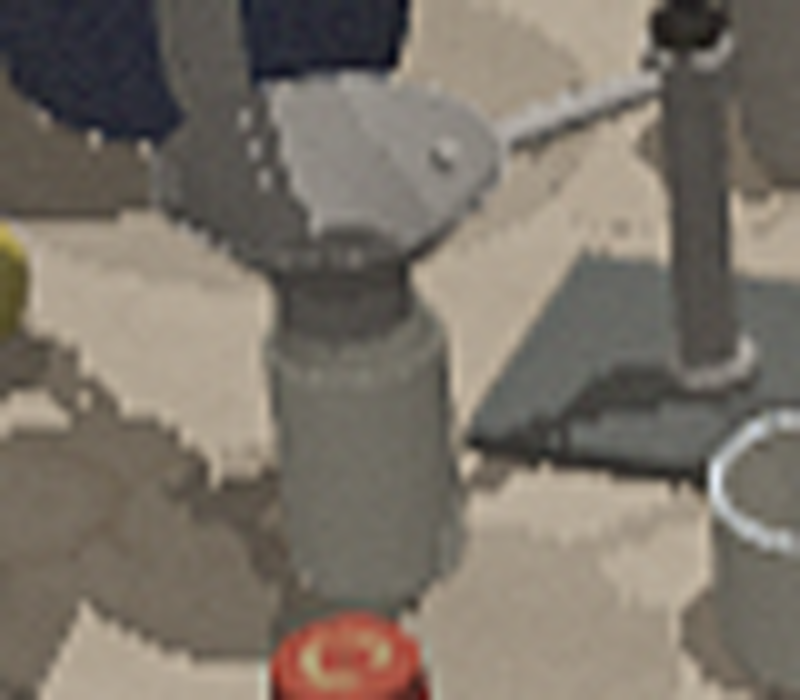

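```bash
python3 -m jog '[0,-0.06,0,0,0,0,0.01,-0.115,0,0,0,0,0.01,-0.115,0,0,0,0]' | head -2
python3 - <<'E'
from h import *
plan([[611.1,356.2,135]])
im=grab_frame("scene"); save(im,"pics/s10.png",(160,150,240,220),10)
E
```

```text
t: 13.02
ee_pos: [611.7, 358.0, 136.0]
t 13.03 p [611.7 358.  136. ] xang 155.9 F [ 0.5 -0.7 -0.2] gap 0.4 j [ 0.41  0.54  1.24 -0.    1.36 -0.74]
to [611.1 356.2 135. ] calls 1 shift/call [-0.002 -0.019  0.01 ] rows/call>= 1
```

View pics/s10.png

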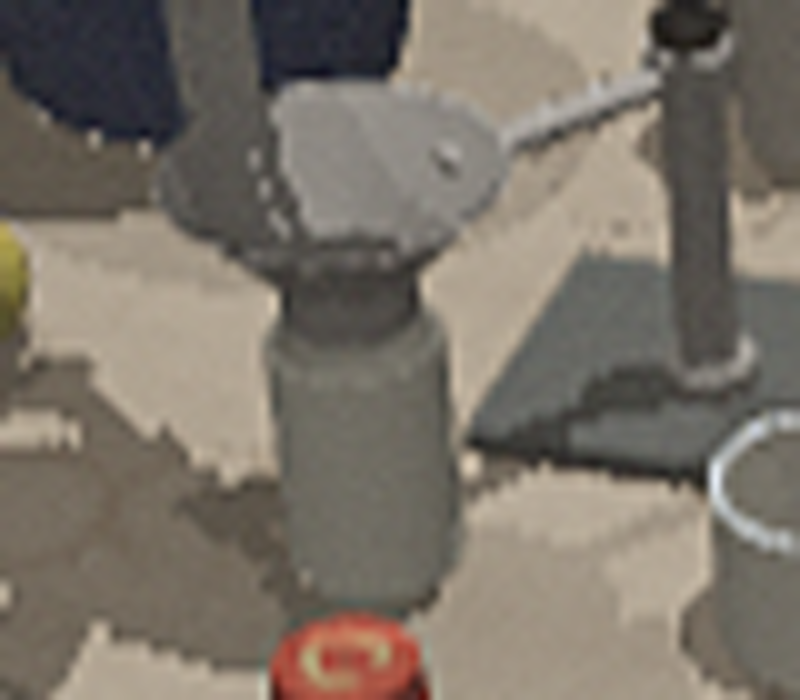

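```bash
python3 -m jog '[0,-0.02,0,0,0,0,0,-0.022,0,0,0,0]' | head -2
python3 -m jog '[0,0.2,0,0,0,0,0,0.2,-0.4,0,0,0,0,0,-0.7,0,0,0]' | head -2
python3 - <<'E'
from h import *
plan([[507,-68,200]],167)
im=grab_frame("scene"); save(im,"pics/s11.png",(160,150,240,220),10)
E
```

```text
t: 13.32
ee_pos: [610.7, 356.7, 135.5]
t: 13.7
ee_pos: [611.0, 357.1, 205.9]
t 13.7 p [611.  357.1 205.9] xang 156.0 F [-0.   0.6  0.8] gap 0.1 j [ 0.41  0.49  1.17 -0.    1.48 -0.74]
to [507. -68. 200.] calls 5 shift/call [-0.156 -0.861  0.012] rows/call>= 2
turn [-0.     0.    -0.096]
```

View pics/s11.png

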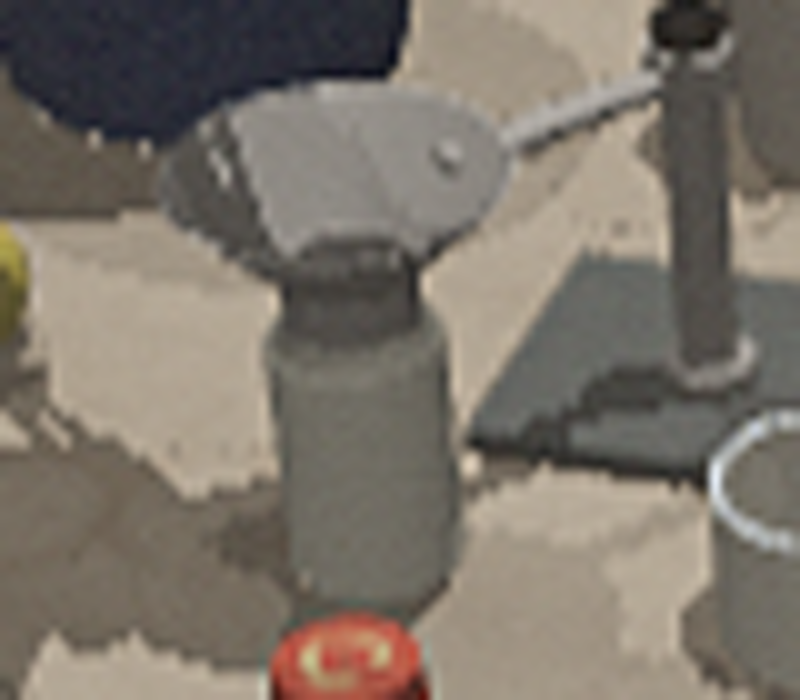

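The spout is within about 2 mm of the jar centre, which is good enough. Now the scoop.

```bash
python3 -m jog '[-0.08,-0.43,0,0,0,0,-0.156,-0.86,0,0,0,0]' 0.6 | head -2
python3 -m jog '[-0.08,-0.43,0,0,0,0,-0.156,-0.86,0,0,0,0]' | head -2
python3 -m jog '[-0.08,-0.43,0,0,0,0,-0.156,-0.86,0,0,0,0]' | head -2
python3 -m jog '[-0.08,-0.43,0,0,0,0,-0.156,-0.86,0,0,0,0]' | head -2
python3 -m jog '[-0.08,-0.43,0,0,0,-0.05,-0.156,-0.86,0,0,0,-0.096,-0.156,-0.86,0,0,0,-0.096]' | head -2
python3 - <<'E'
from h import *
plan([[505,-71,150],[505,-71,66]],167)
T=wristT(); im=grab_frame("wrist"); save(im,"pics/w12.png")
for n in ["scoop","scoop_grip","scoop_lip"]:
    print(n,[(round(d["p"],2),np.round(d["xyz"],1).tolist()) for d in place_of("wrist",n)][:3])
im=grab_frame("top"); save(im,"pics/t12.png",(150,160,270,250),6)
for n in ["funnel_mouth","spout","tall_jar"]:
    print(n,[(round(d["p"],2),np.round(d["xyz"],1).tolist()) for d in place_of("top",n)][:3])
E
```

```text
t: 14.0
ee_pos: [589.5, 270.6, 204.9]
t: 14.25
ee_pos: [568.4, 185.2, 204.7]
t: 14.5
ee_pos: [547.5, 100.3, 204.8]
t: 14.75
ee_pos: [526.6, 15.5, 204.9]
t: 15.12
ee_pos: [505.6, -70.4, 205.0]
t 15.12 p [505.6 -70.4 205. ] xang 166.6 F [ 0.2 -0.2  0.1] gap 56.3 j [-0.31  0.07  1.7  -0.    1.38 -1.64]
to [505. -71. 150.] calls 1 shift/call [ 0.004 -0.007  0.55 ] rows/call>= 1
to [505. -71.  66.] calls 1 shift/call [-0.001  0.001  0.84 ] rows/call>= 2
turn [-0.    -0.    -0.003]
scoop [(0.74, [348.7, 58.3, 1.9]), (0.7, [459.7, -60.3, -0.6]), (0.62, [342.0, -227.0, 1.7])]
scoop_grip [(0.96, [298.7, -214.9, 83.7]), (0.9, [501.2, -71.0, 86.3])]
scoop_lip [(0.93, [362.0, 105.6, 0.1]), (0.61, [415.0, -51.4, -3.7]), (0.61, [387.3, -235.4, -2.0])]
funnel_mouth [(0.76, [581.1, 291.1, 146.3])]
spout [(0.9, [587.2, 293.5, 94.3]), (0.16, [582.9, 290.9, 152.7])]
tall_jar [(0.48, [583.7, 296.9, -0.9])]
```

View pics/w12.png

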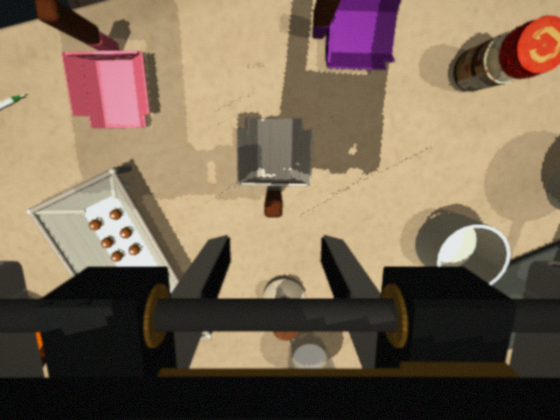

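View pics/t12.png

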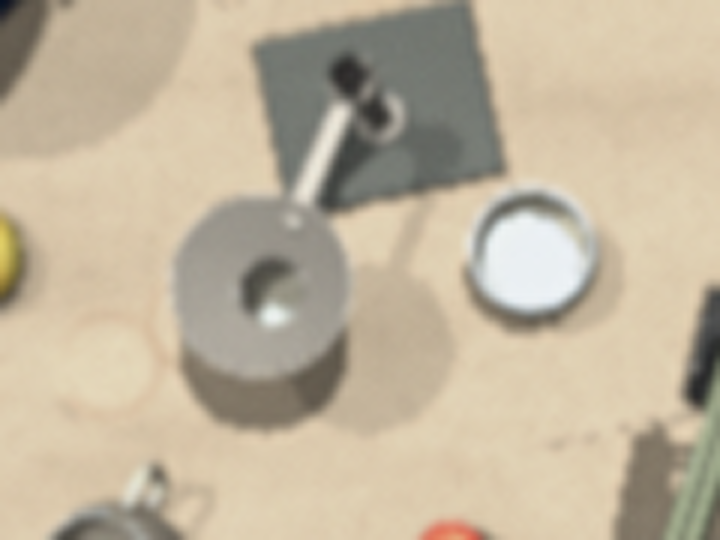

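The grey scoop lies along the image axis, with its handle at (273,187–217). I'll check the handle position by projection.

Run:
```python
from h import *
T=wristT()
im=grab_frame("wrist"); save(im,"pics/w13.png",(220,100,330,240),5)
print(unproj("wrist",(274,209),105,T))
for g in [(501,-71),(505,-71)]:
    for z in (39,105): print(g,z,proj("wrist",(*g,z),T))
```

```text
[506.33347724 -66.40630208 105.        ]
(501, -71) 39 [269.39754854 192.7330389 ]
(501, -71) 105 [268.02488489 204.73694957]
(505, -71) 39 [270.1865231 196.031449 ]
(505, -71) 105 [268.99348222 208.73047419]
```

View pics/w13.png

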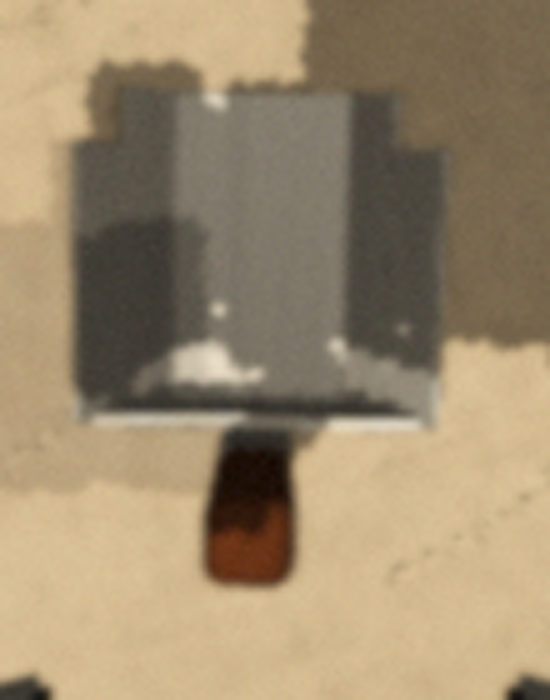

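```bash
python3 -m jog '[0,0,0.5,0,0,0,0,0,0.9,0,0,0,0,0,0.9,0,0,0]' | head -2
python3 -m jog '[0,0,0.3,0,0,0,0,0,0.49,0,0,0,0,0,0.49,0,0,0]' | head -4
python3 - <<'E'
from h import *
plan([[505,-71,66]],167)
im=grab_frame("wrist"); save(im,"pics/w14.png")
E
```

```text
t: 15.95
ee_pos: [503.2, -66.6, 112.2]
t: 16.32
ee_pos: [506.6, -67.8, 67.0]
ee_rot: [-0.358, -3.121, -0.0]
wrist_force: [0.0, -0.3, 0.1]
t 16.32 p [506.6 -67.8  67. ] xang 166.9 F [ 0.  -0.3  0.1] gap 56.5 j [-0.3   0.24  1.82  0.    1.09 -1.64]
to [505. -71.  66.] calls 1 shift/call [ 0.008 -0.035  0.01 ] rows/call>= 1
turn [ 0.    -0.    -0.001]
```

View pics/w14.png

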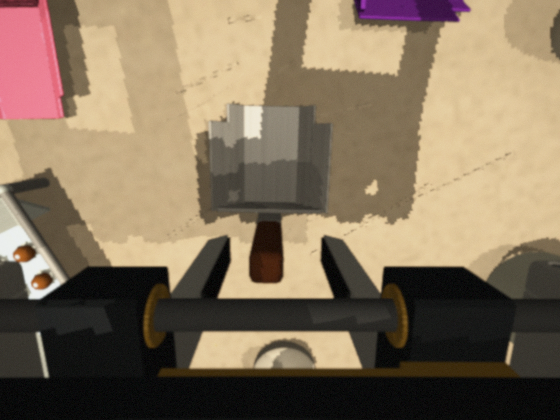

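```bash
python3 -m jog '[0,-0.03,0,0,0,0,0,-0.03,0,0,0,0,0,-0.03,0,0,0,0,0,-0.03,0,0,0,0,0,-0.03,0,0,0,0,0,-0.03,0,0,0,0]' 0 50 
python3 -m jog '[0,0,-0.3,0,0,0,0,0,-0.8,0,0,0,0,0,-0.8,0,0,0]'
python3 - <<'E'
from h import *
plan([[600,-270,150]],191)
im=grab_frame("wrist"); save(im,"pics/w15.png")
im=grab_frame("scene"); save(im,"pics/s15.png",(230,190,390,310),5)
E
```

```text
t: 17.12
ee_pos: [505.8, -71.0, 66.6]
ee_rot: [0.358, 3.121, -0.0]
wrist_force: [-0.1, -0.6, 0.9]
finger_gap: 17.5
t: 17.5
ee_pos: [509.0, -71.9, 150.6]
ee_rot: [0.357, 3.112, -0.003]
wrist_force: [-0.0, -0.2, -0.7]
finger_gap: 17.8
t 17.5 p [509.  -71.9 150.6] xang 166.9 F [-0.  -0.2 -0.7] gap 17.8 j [-0.31  0.12  1.76  0.    1.25 -1.65]
to [ 600. -270.  150.] calls 2 shift/call [-0.668 -0.862  0.009] rows/call>= 2
turn [-0.001  0.004 -0.21 ]
```

View pics/w15.png

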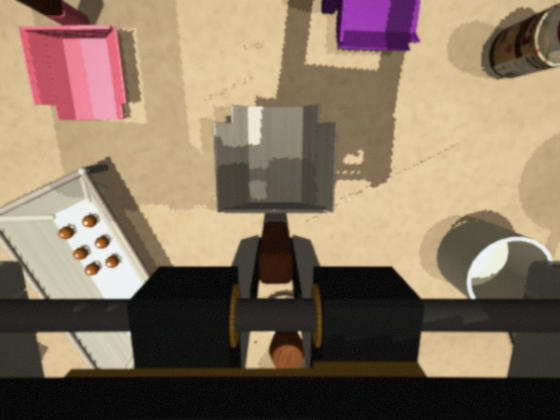

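View pics/s15.png

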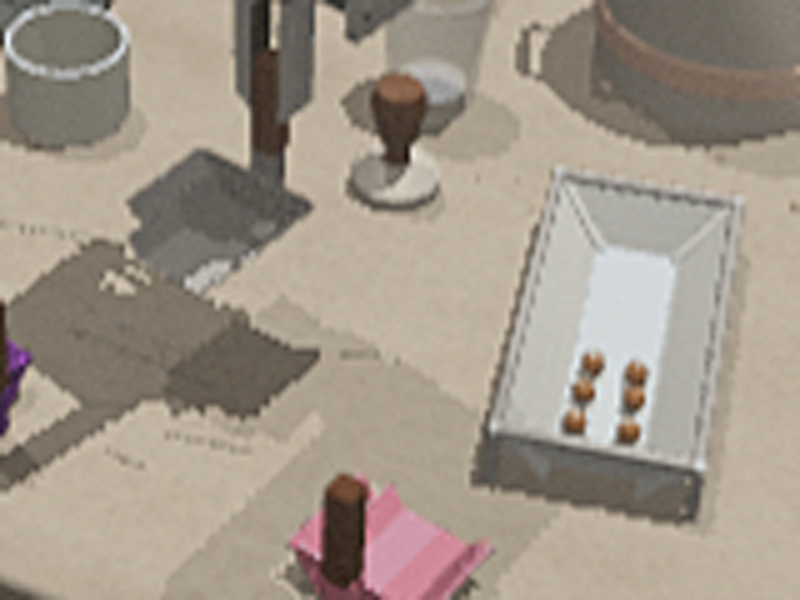

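The scoop is held level. Next I go over the trough and measure there.

```bash
python3 -m jog '[0,0,-0.5,0,0,0,-0.35,-0.42,-0.5,0,0,0,-0.7,-0.84,-0.5,0,0,0]' | head -2
python3 -m jog '[-0.4,-0.42,0,0,0,-0.07,-0.75,-0.84,0,0,0,-0.14,-0.8,-0.87,0,0,0,-0.21,-0.8,-0.87,0,0,0,-0.21]' | head -2
python3 - <<'E'
from h import *
plan([[653,-258,200]],191)
T=wristT(); np.save("T16.npy",T); im=grab_frame("wrist"); save(im,"pics/w16.png")
for n in ["trough","nut0","scoop_lip"]:
    print(n,[(round(d["p"],2),np.round(d["xyz"],1).tolist()) for d in place_of("wrist",n)][:8])
E
```

```text
t: 17.98
ee_pos: [554.5, -168.7, 195.0]
t: 18.48
ee_pos: [611.6, -271.4, 192.8]
t 18.48 p [ 611.6 -271.4  192.8] xang -169.2 F [-0.2  0.4 -0.8] gap 17.9 j [-0.55  0.42  1.3   0.    1.43 -2.31]
to [ 653. -258.  200.] calls 1 shift/call [-0.431  0.054 -0.074] rows/call>= 1
turn [ 0.002 -0.002 -0.002]
trough []
nut0 [(0.68, [485.3, -274.6, 12.8]), (0.54, [487.7, -301.3, 11.4])]
scoop_lip [(0.91, [520.8, -289.9, 123.7]), (0.56, [574.6, -478.3, -3.7])]
```

View pics/w16.png

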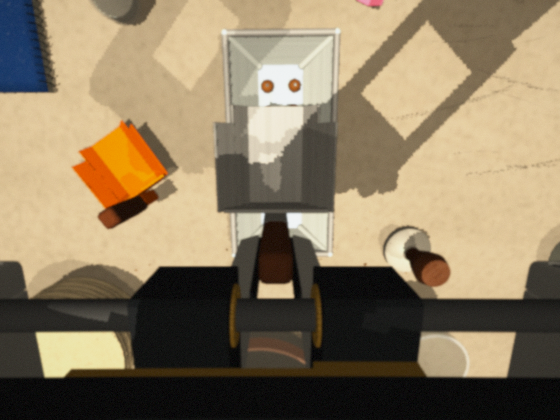

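The trough's rim corners show at (223,31), (339,31), (234,253) and (331,253), nearly parallel to the scoop.

Run:
```python
from h import *
T=np.load("T16.npy"); im=cv2.cvtColor(cv2.imread("pics/w16.png"),cv2.COLOR_BGR2RGB)
save(im,"pics/w16b.png",(205,20,355,265),3)
c=[unproj("wrist",p,38,T) for p in [(224,32),(338.5,32),(234.5,253),(331,253)]]
for q in c: print(np.round(q,1))
a=(c[0]+c[1])/2;b=(c[2]+c[3])/2; d=b-a; print("yaw",np.degrees(np.arctan2(d[1],d[0])),"len",np.linalg.norm(d),"cen",(a+b)/2)
for p in [(267,86),(294,85)]: print(unproj("wrist",p,11.5,T))
```

```text
[ 455.  -351.8   38. ]
[ 433.5 -239.5   38. ]
[ 684.4 -304.9   38. ]
[ 663.2 -193.2   38. ]
yaw 11.479169950315608 len 234.21231834037152 cen [ 559.03442515 -272.3476255    38.        ]
[ 492.16565101 -301.97673051   11.5       ]
[ 485.4787115 -272.4922424   11.5      ]
```

View pics/w16b.png

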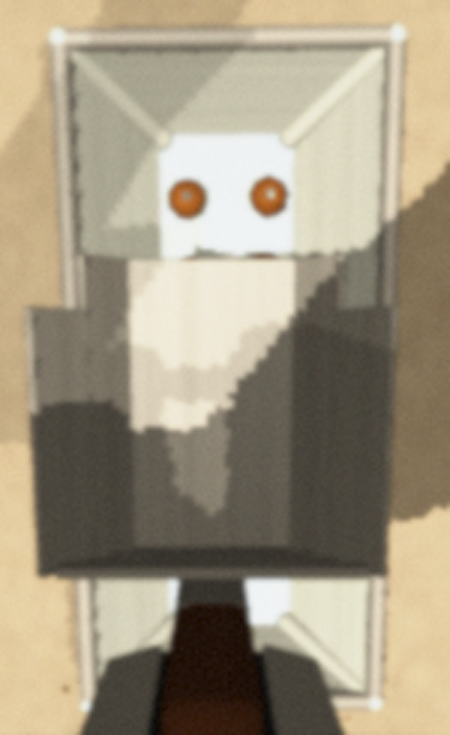

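```bash
python3 - <<'E'
from h import *
plan([[654.7,-255.8,114]],191.4)
E
python3 -m jog '[-0.25,0.03,0.3,0,0,-0.005,-0.46,0.06,0.7,0,0,-0.005,-0.46,0.06,0.79,0,0,-0.005,-0.46,0.06,0.79,0,0,-0.005]'
python3 - <<'E'
from h import *
plan([[654.7,-255.8,114],[654.7,-255.8,71]],191.4)
T=wristT(); np.save("T17.npy",T); im=grab_frame("wrist"); save(im,"pics/w17.png",(185,0,375,270),3)
E
```

```text
t 18.68 p [ 612.3 -270.3  195.6] xang -169.1 F [ 0.1 -0.4 -1. ] gap 17.8 j [-0.54  0.41  1.3   0.    1.43 -2.31]
to [ 654.7 -255.8  114. ] calls 1 shift/call [-0.445  0.061  0.815] rows/call>= 2
turn [ 0.001 -0.001 -0.004]
t: 19.18
ee_pos: [656.1, -256.3, 117.0]
ee_rot: [0.316, -3.124, -0.001]
wrist_force: [0.3, 0.5, -0.5]
finger_gap: 17.6
t 19.18 p [ 656.1 -256.3  117. ] xang -168.5 F [ 0.3  0.5 -0.5] gap 17.6 j [-0.49  0.55  1.27 -0.    1.33 -2.27]
to [ 654.7 -255.8  114. ] calls 1 shift/call [0.012 0.007 0.03 ] rows/call>= 1
to [ 654.7 -255.8   71. ] calls 1 shift/call [-0.001 -0.     0.43 ] rows/call>= 1
turn [ 0.    -0.001  0.001]
```

View pics/w17.png

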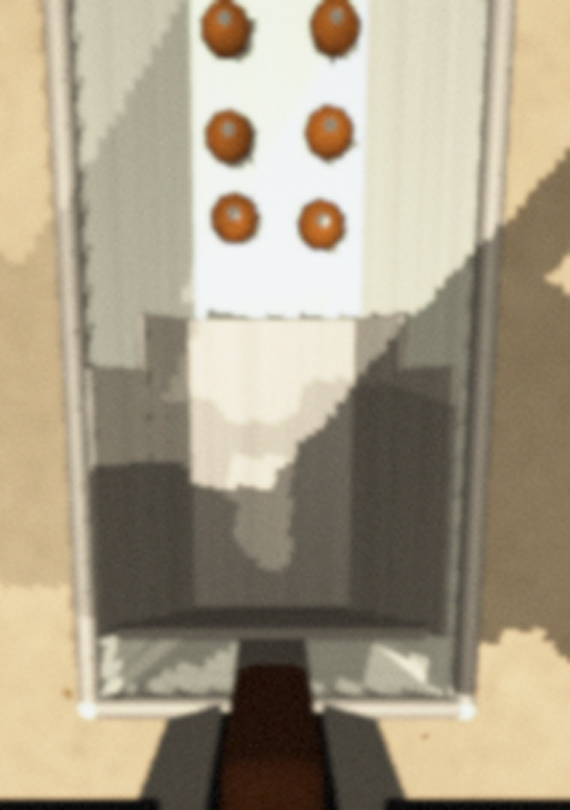

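The scoop is 2 mm off the trough's centre line. All six nuts lie ahead of the lip, in rows at crop y 28, 135 and 222. Correcting sideways and lowering.

```bash
python3 -m jog '[0,0.018,0.2,0,0,0.001,0,0.018,0.4,0,0,0.001,0,0.018,0.4,0,0,0.001]'
python3 - <<'E'
from h import *
plan([[655.1,-254.5,71]],191.4)
T=wristT(); np.save("T18.npy",T); im=grab_frame("wrist"); save(im,"pics/w18.png",(185,0,375,270),3)
E
```

```text
t: 19.6
ee_pos: [653.2, -255.0, 74.3]
ee_rot: [0.311, -3.119, -0.003]
wrist_force: [-4.0, -1.2, -1.6]
finger_gap: 17.7
t 19.6 p [ 653.2 -255.    74.3] xang -168.6 F [-4.  -1.2 -1.6] gap 17.7 j [-0.49  0.59  1.3  -0.    1.26 -2.26]
to [ 655.1 -254.5   71. ] calls 1 shift/call [-0.02   0.001  0.033] rows/call>= 1
turn [ 0.001 -0.003 -0.   ]
```

View pics/w18.png

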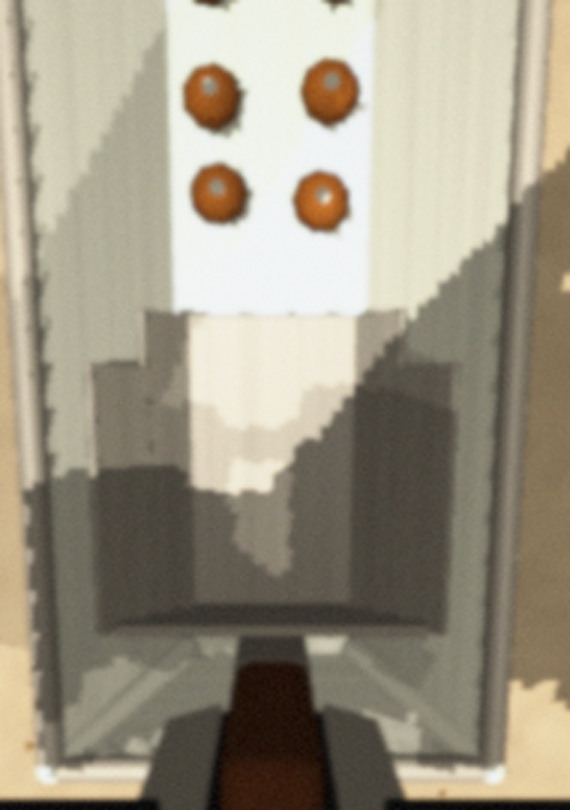

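```bash
python3 -m jog '[0.08,0,0,0,-0.01,0,0.1,0,0.02,0,-0.01,0,0.1,0,0.022,0,-0.01,0]'
python3 - <<'E'
from h import *
plan([[655.1,-254.5,71]],191.4)
E
```

```text
t: 20.02
ee_pos: [647.2, -257.0, 75.3]
ee_rot: [-0.31, 3.105, 0.003]
wrist_force: [-0.2, -0.4, -1.6]
finger_gap: 17.5
t 20.02 p [ 647.2 -257.    75.3] xang -168.6 F [-0.2 -0.4 -1.6] gap 17.5 j [-0.51  0.56  1.34  0.01  1.23 -2.28]
to [ 655.1 -254.5   71. ] calls 1 shift/call [-0.081  0.009  0.045] rows/call>= 1
turn [-0.    0.01 -0.  ]
```

```bash
python3 -m jog '[0,0,0.02,0,0,0,0,0,0.02,0,0,0]'|grep -E "pos|force"
python3 -m jog '[0,0,0.015,0,0,0,0,0,0.015,0,0,0]'|grep -E "pos|force"
```

```text
ee_pos: [647.1, -256.8, 73.0]
wrist_force: [0.9, -0.1, -0.9]
ee_pos: [647.2, -257.1, 72.0]
wrist_force: [-0.4, 0.4, -0.2]
```

```bash
python3 -m jog '[0,0,0.01,0,0,0,0.1,0,0.015,0,0,0,0.2,0,0.015,0,0,0,0.3,0,0.015,0,0,0,0.4,0,0.015,0,0,0,0.4,0,0.015,0,0,0]'|grep -E "t:|pos|rot|force"
python3 - <<'E'
from h import *
T=wristT(); im=grab_frame("wrist"); save(im,"pics/w19.png",(185,0,375,270),3)
E
```

```text
t: 21.28
ee_pos: [608.6, -266.4, 71.9]
ee_rot: [-0.31, 3.103, -0.002]
wrist_force: [0.8, -0.1, 5.4]
```

View pics/w19.png

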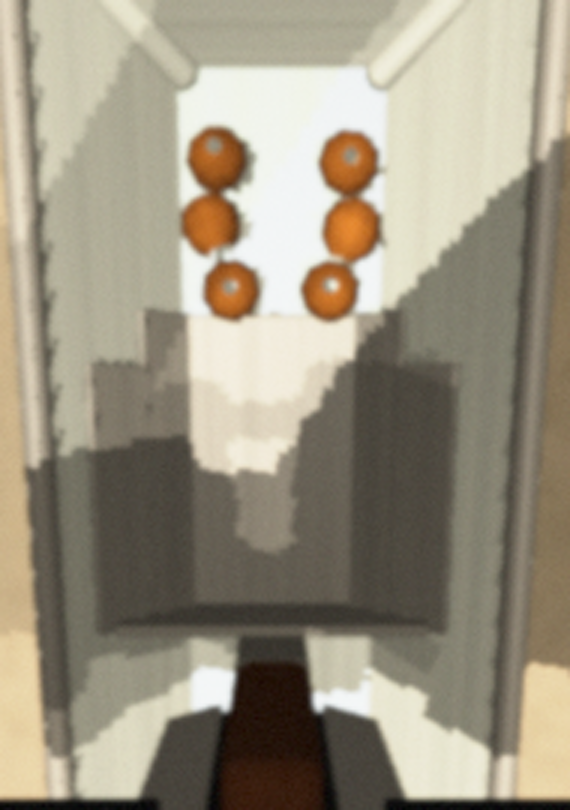

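The nuts are being pushed ahead and are closing up against the end wall. Next they must climb over the lip.

```bash
python3 -m jog '[0.06,0.015,0,0,0,0,0.12,0.02,0,0,0,0,0.18,0.02,0,0,0,0,0.24,0.02,0,0,0,0,0.3,0.02,0,0,0,0,0.3,0.02,0,0,0,0]'|grep -E "t:|pos|rot|force"
python3 - <<'E'
from h import *
T=wristT(); im=grab_frame("wrist"); save(im,"pics/w20.png",(185,0,375,270),3)
E
```

```text
t: 22.08
ee_pos: [580.2, -270.6, 72.1]
ee_rot: [-0.309, 3.1, -0.004]
wrist_force: [3.4, -0.1, 7.4]
```

View pics/w20.png

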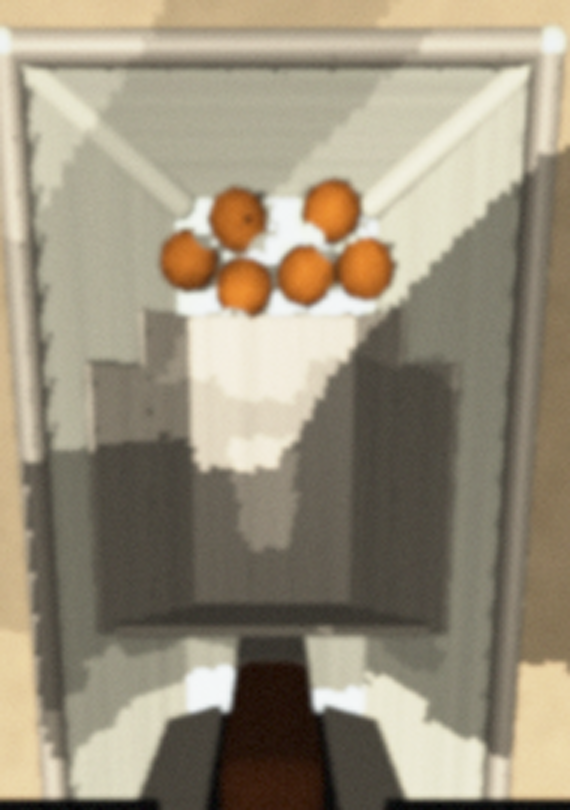

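```bash
python3 -m jog '[0.05,0.01,0,0,0,0,0.1,0.015,0,0,0,0,0.14,0.015,0,0,0,0,0.18,0.015,0,0,0,0,0.18,0.015,0,0,0,0]'|grep -E "t:|pos|rot|force"
python3 - <<'E'
from h import *
T=wristT(); im=grab_frame("wrist"); save(im,"pics/w21.png",(185,0,375,270),3)
E
```

```text
t: 22.75
ee_pos: [563.1, -273.0, 72.2]
ee_rot: [-0.309, 3.099, -0.005]
wrist_force: [3.8, 0.4, 7.3]
```

View pics/w21.png

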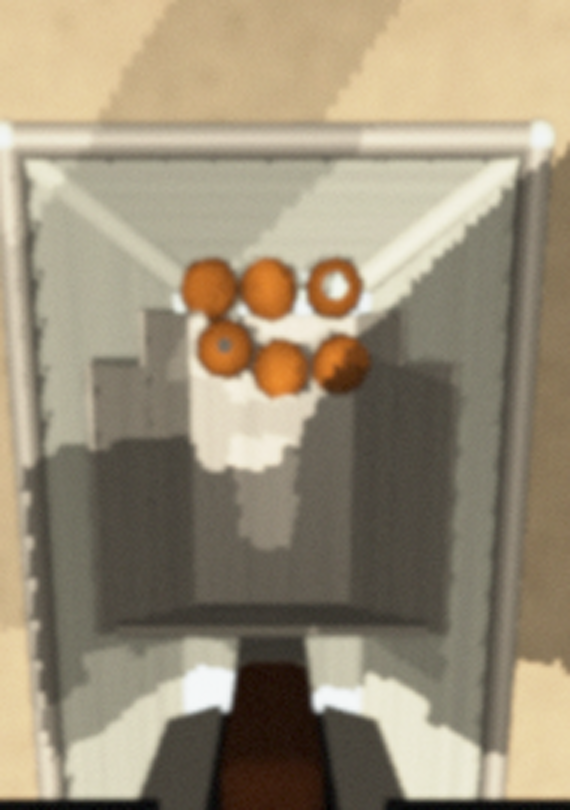

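Three nuts are in and three are at the lip.

```bash
python3 -m jog '[0.04,0.0,0,0,0,0,0.08,0.0,0,0,0,0,0.1,0,0,0,0,0,0.1,0,0,0,0,0]'|grep -E "t:|pos|rot|force"
python3 - <<'E'
from h import *
T=wristT(); im=grab_frame("wrist"); save(im,"pics/w22.png",(185,0,375,270),3)
E
```

```text
t: 23.3
ee_pos: [556.3, -274.7, 73.1]
ee_rot: [-0.307, 3.093, -0.006]
wrist_force: [8.1, 2.1, 8.3]
```

View pics/w22.png

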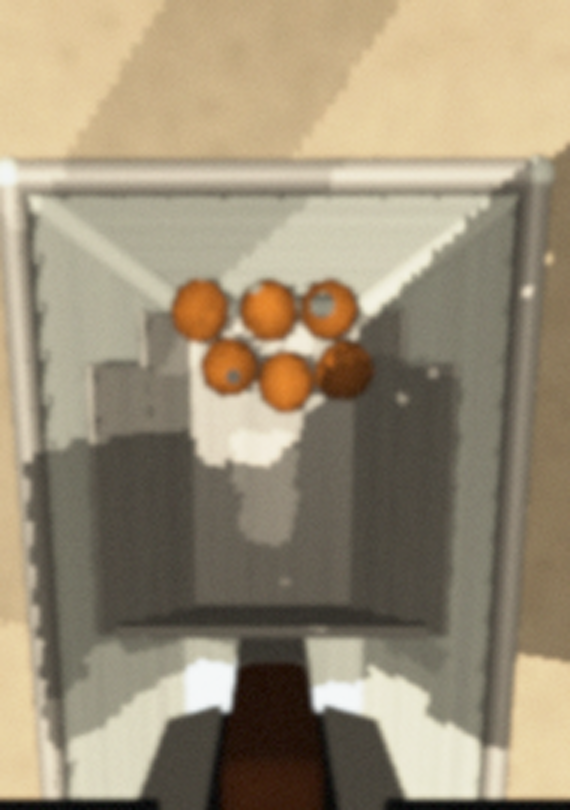

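The lip has reached the end wall and no floor shows beyond it. Now I tip the scoop back while the lip follows the wall up.

Run:
```python
from h import *
f=np.radians
def ax(p): p=f(p); return np.array([np.cos(p),np.sin(p)]),np.array([np.sin(p),-np.cos(p)])
x0,z0=ax(-1.15); P0=np.zeros(2); L0=P0+89*x0+66.6*z0
for ph in [4,9,14,19,24,28]:
    x,z=ax(ph); s=78*np.sin(f(ph))+1.5
    L=L0+s*np.array([.577,1])+np.array([-1.0,0]); P=L-89*x-66.6*z
    print(ph,"x",round(P@x0/100,3),"z",round(P@z0/100,3),"ry",round(f(ph+1.15)/2,3))
```

```text
4 x -0.028 z 0.013 ry 0.045
9 x -0.037 z 0.029 ry 0.089
14 x -0.04 z 0.05 ry 0.132
19 x -0.035 z 0.076 ry 0.176
24 x -0.024 z 0.106 ry 0.219
28 x -0.009 z 0.133 ry 0.254
```

```bash
python3 -m jog '[-0.028,0,0.013,0,0.045,0,-0.037,0,0.029,0,0.089,0,-0.04,0,0.05,0,0.132,0,-0.035,0,0.076,0,0.176,0,-0.024,0,0.106,0,0.219,0,-0.009,0,0.133,0,0.254,0,-0.009,0,0.133,0,0.254,0]'|grep -E "t:|pos|rot|force|gap"
python3 - <<'E'
from h import *
T=wristT(); im=grab_frame("wrist"); save(im,"pics/w23.png",(185,0,375,270),3)
print(np.round(tuple(state()["joint_pos"]),2))
E
```

```text
t: 24.22
ee_pos: [557.8, -275.2, 61.7]
ee_rot: [0.266, -2.653, 0.079]
wrist_force: [7.9, 0.9, 18.2]
finger_gap: 18.0
[-0.44  0.74  1.17 -0.29  1.62 -2.17]
```

View pics/w23.png

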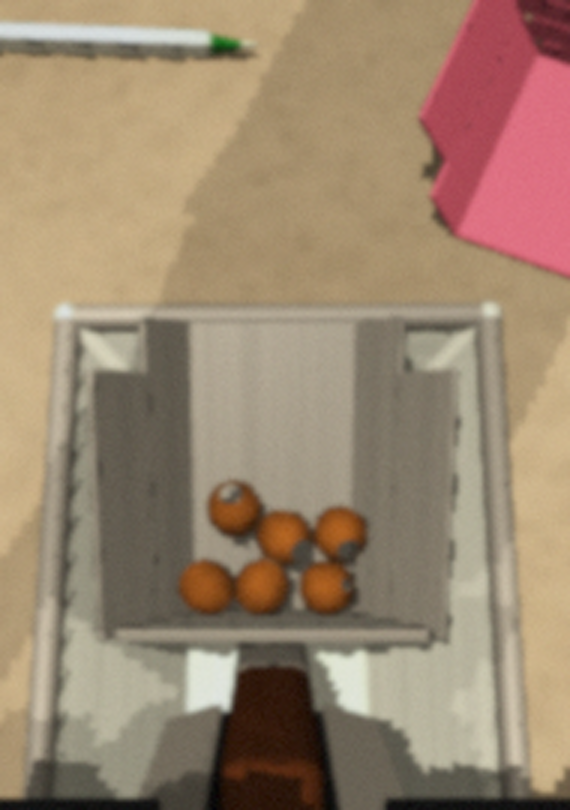

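All six nuts are in the scoop, gathered at the back. I'll write a pose planner, back away from the rim, and lift.

```bash
cat >> h.py <<'E'
def pose(psi,phi,lip=None,P=None):
    Rt=down(180+psi)*R.from_rotvec([0,np.radians(phi),0])
    if lip is not None: P=np.array(lip,float)-Rt.apply([89,0,66.6])
    return np.array(P,float),Rt
def rel(targets,P0=None,R0=None):
    s=state(); p=s["ee_pos"] if P0 is None else P0; R0=R.from_rotvec(s["ee_rot"]) if R0 is None else R0
    print("t",round(s["t"],2),"p",np.round(p,1),"F",np.round(s["wrist_force"],1),"gap",round(s["finger_gap"],1),"j",np.round(s["joint_pos"],2),"lip",np.round(p+R0.apply([89,0,66.6]),1))
    for P,Rt in targets:
        print(np.round(P,1),"->",np.round(R0.inv().apply(P-p)/100,3),np.round((R0.inv()*Rt).as_rotvec()/2,3))
E
python3 - <<'E'
from h import *
s=state(); p=s["ee_pos"]; e=np.array([np.cos(.2),np.sin(.2),0]); up=np.array([0,0,1.])
q=[]
for d,ph in [(4*e+10*up,28),(6*e+50*up,28),(6*e+95*up,28)]:
    q.append(pose(11.4,ph,P=p+d))
rel(q)
E
```

```text
t 24.27 p [ 557.7 -275.2   61.8] F [ 8.2  1.  19.7] gap 17.7 j [-0.44  0.74  1.17 -0.29  1.62 -2.17] lip [ 450.3 -297.4   43.5]
[ 561.6 -274.4   71.8] -> [ 0.01  -0.001 -0.107] [-0.005  0.006 -0.001]
[ 563.6 -274.   111.8] -> [ 0.176 -0.005 -0.472] [-0.005  0.006 -0.001]
[ 563.6 -274.   156.8] -> [ 0.383 -0.01  -0.871] [-0.005  0.006 -0.001]
```

```bash
python3 -m jog '[0.0,0,-0.06,0,0,0,0.01,0,-0.11,0,0,0,0.09,0,-0.3,0,0,0,0.18,0,-0.47,0,0,0,0.28,0,-0.67,0,0,0,0.38,-0.01,-0.87,0,0,0,0.38,-0.01,-0.87,0,0,0]'|grep -E "t:|pos|rot|force|gap"
python3 - <<'E'
from h import *
im=grab_frame("wrist"); save(im,"pics/w24.png",(185,0,375,270),3)
s=state(); p=s["ee_pos"]
q=[pose(13,24,P=p+[15,0,75]),pose(14,24,P=[585,-180,300]),pose(15,24,P=[600,-90,300]),pose(16,24,P=[620,0,300])]
rel(q)
E
```

```text
t: 25.15
ee_pos: [560.5, -273.3, 153.2]
ee_rot: [0.263, -2.648, 0.071]
wrist_force: [-0.1, 0.7, -1.4]
finger_gap: 17.6
t 25.2 p [ 559.5 -272.8  151.3] F [ 0.5  0.5 -2.7] gap 17.6 j [-0.44  0.66  1.11 -0.29  1.77 -2.21] lip [ 451.9 -294.5  133.9]
[ 574.5 -272.8  226.3] -> [ 0.22  -0.031 -0.732] [ 0.005 -0.033 -0.013]
[ 585. -180.  300.] -> [ 0.311  0.856 -1.519] [ 0.009 -0.033 -0.021]
[600. -90. 300.] -> [ 0.024  1.708 -1.672] [ 0.013 -0.033 -0.029]
[620.   0. 300.] -> [-0.306  2.551 -1.848] [ 0.017 -0.033 -0.036]
```

View pics/w24.png

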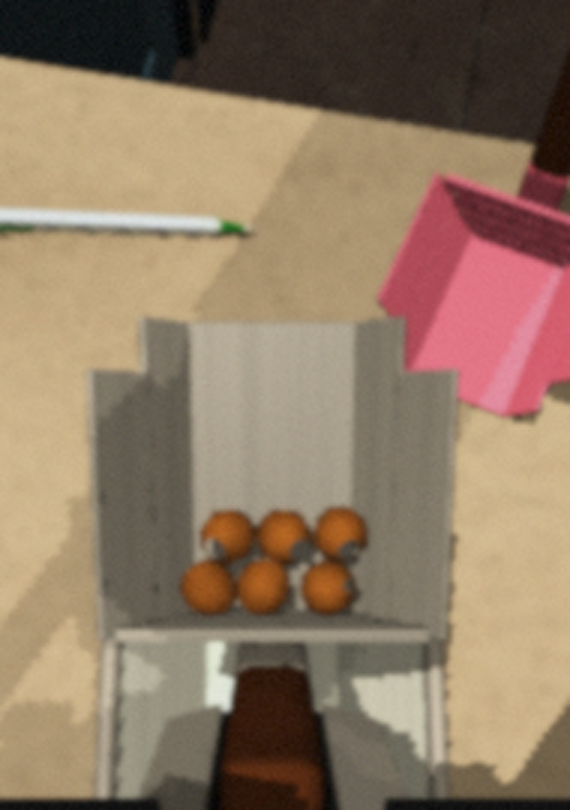

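Six nuts in the scoop, and the trough below is empty. Lift, then carry.

```bash
python3 -m jog '[0.1,0,-0.3,0,0,0,0.22,-0.03,-0.65,0,0,0,0.38,0.2,-0.98,0,-0.01,0,0.38,0.5,-0.98,0,-0.02,0,0.36,0.8,-0.98,0,-0.03,0]'|grep -E "t:|pos|rot|force|gap"
python3 - <<'E'
from h import *
q=[pose(14,24,P=[592,-110,275]),pose(15,24,P=[610,-30,275]),pose(17,24,P=[635,60,275]),pose(18,24,P=[660,150,275])]
rel(q)
E
```

```text
t: 25.82
ee_pos: [556.2, -190.3, 252.6]
ee_rot: [0.27, -2.702, 0.058]
wrist_force: [0.3, 0.6, -1.6]
finger_gap: 17.7
t 25.82 p [ 556.2 -190.3  252.6] F [ 0.3  0.6 -1.6] gap 17.7 j [-0.35  0.49  1.13 -0.23  1.88 -2.15] lip [ 449.8 -211.7  228.9]
[ 592. -110.  275.] -> [-0.37   0.716 -0.415] [ 0.01  -0.004 -0.021]
[610. -30. 275.] -> [-0.675  1.465 -0.553] [ 0.013 -0.004 -0.029]
[635.  60. 275.] -> [-1.06   2.298 -0.728] [ 0.02  -0.004 -0.045]
[660. 150. 275.] -> [-1.444  3.131 -0.903] [ 0.024 -0.004 -0.052]
```

```bash
python3 -m jog '[-0.18,0.37,-0.2,0,0,0,-0.37,0.75,-0.41,0,0,0]'|grep -E "pos"
python3 -m jog '[-0.18,0.42,-0.08,0,0,0,-0.36,0.84,-0.16,0,0,0]'|grep -E "pos"
python3 -m jog '[-0.18,0.42,-0.08,0,0,0,-0.36,0.84,-0.16,0,0,0]'|grep -E "pos"
python3 -m jog '[-0.18,0.4,-0.08,0,0,-0.02,-0.36,0.75,-0.16,0.01,0,-0.05,-0.36,0.75,-0.16,0.01,0,-0.05]'|grep -E "t:|pos|rot|force|gap"
python3 - <<'E'
from h import *
q=[pose(19,24,P=[670,220,275]),pose(20,22,P=[690,300,275]),pose(20,20,lip=[593.7,296.6,200]),pose(20,20,lip=[593.7,296.6,172])]
rel(q)
E
```

```text
ee_pos: [590.8, -106.5, 273.9]
ee_pos: [613.3, -16.0, 273.4]
ee_pos: [635.2, 74.1, 272.7]
t: 26.95
ee_pos: [658.7, 157.5, 271.2]
ee_rot: [0.417, -2.68, 0.057]
wrist_force: [0.4, -1.0, -2.7]
finger_gap: 17.9
t 26.95 p [658.7 157.5 271.2] F [ 0.4 -1.  -2.7] gap 17.9 j [ 0.13  0.74  0.71 -0.06  2.11 -1.77] lip [554.8 125.6 247.8]
[670. 220. 275.] -> [-0.258  0.563 -0.145] [ 0.017 -0.005 -0.008]
[690. 300. 275.] -> [-0.656  1.266 -0.309] [ 0.02  -0.023 -0.016]
[693.7 333.  232.1] -> [-0.959  1.56   0.031] [ 0.02  -0.04  -0.016]
[693.7 333.  204.1] -> [-1.076  1.553  0.286] [ 0.02  -0.04  -0.016]
```

```bash
python3 -m jog '[-0.22,0.4,-0.05,0.01,0,-0.005,-0.46,0.78,-0.08,0.02,-0.01,-0.016]'|grep -E "pos"
python3 -m jog '[-0.24,0.4,0.03,0,0,0,-0.48,0.78,0.08,0,-0.02,0,-0.48,0.78,0.08,0,-0.02,0]'|grep -E "t:|pos|rot|force|gap"
python3 - <<'E'
from h import *
im=grab_frame("wrist"); save(im,"pics/w25.png")
q=[pose(20,20,lip=[593.7,296.6,200]),pose(20,20,lip=[593.7,296.6,172])]
rel(q)
E
```

```text
ee_pos: [679.8, 241.2, 262.8]
t: 27.58
ee_pos: [689.9, 331.5, 233.8]
ee_rot: [0.479, -2.732, 0.09]
wrist_force: [-0.3, -0.1, -1.8]
finger_gap: 17.5
t 27.62 p [690.7 329.5 235.2] F [-0.5  0.2 -2. ] gap 17.5 j [ 0.33  0.97  0.38 -0.01  2.16 -1.58] lip [590.  293.2 205.4]
[693.7 333.  232.1] -> [-0.048  0.023  0.014] [ 0.    -0.011 -0.002]
[693.7 333.  204.1] -> [-0.15   0.024  0.275] [ 0.    -0.011 -0.002]
```

View pics/w25.png

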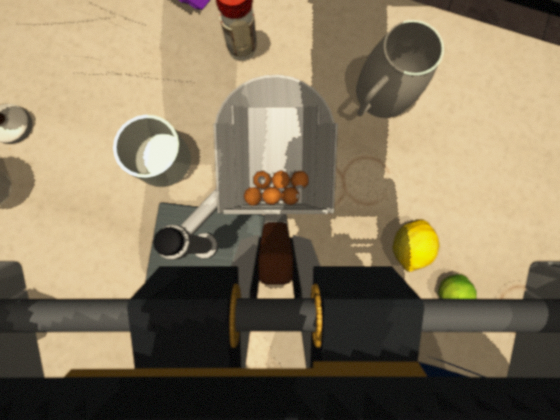

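The scoop is over the funnel, whose arc shows around the lip at (275,78). Lowering, then working out the tilt about the lip.

```bash
python3 -m jog '[-0.08,0.02,0.1,0,0,0,-0.15,0.02,0.275,0,-0.011,0,-0.15,0.02,0.275,0,-0.011,0]'|grep -E "t:|pos|rot|force|gap"
python3 - <<'E'
from h import *
im=grab_frame("scene"); save(im,"pics/s26.png",(140,110,300,230),5)
rel([pose(20,f,lip=[593.7,296.6,172]) for f in [20,12,4,-4,-10,-14,-18]])
E
```

```text
t: 28.0
ee_pos: [694.3, 330.2, 204.3]
ee_rot: [0.475, -2.755, 0.085]
wrist_force: [0.6, -0.5, -1.8]
finger_gap: 17.4
t 28.05 p [694.8 330.7 205.8] F [ 0.4  0.  -1.7] gap 17.6 j [ 0.33  0.96  0.46 -0.    2.07 -1.58] lip [594.6 295.  173.4]
[693.7 333.  204.1] -> [-0.003  0.026  0.016] [ 0.001  0.001 -0.004]
[688.5 331.1 218.6] -> [ 0.098  0.025 -0.102] [ 0.001 -0.069 -0.004]
[681.5 328.6 232.2] -> [ 0.214  0.024 -0.204] [ 0.    -0.139 -0.004]
[672.8 325.4 244.6] -> [ 0.344  0.024 -0.289] [ 0.    -0.209 -0.004]
[665.2 322.6 253. ] -> [ 0.448  0.023 -0.341] [-0.    -0.261 -0.004]
[659.7 320.6 258.2] -> [ 0.521  0.023 -0.369] [-0.    -0.296 -0.004]
[653.9 318.5 262.8] -> [ 0.595  0.022 -0.392] [-0.    -0.331 -0.004]
```

View pics/s26.png

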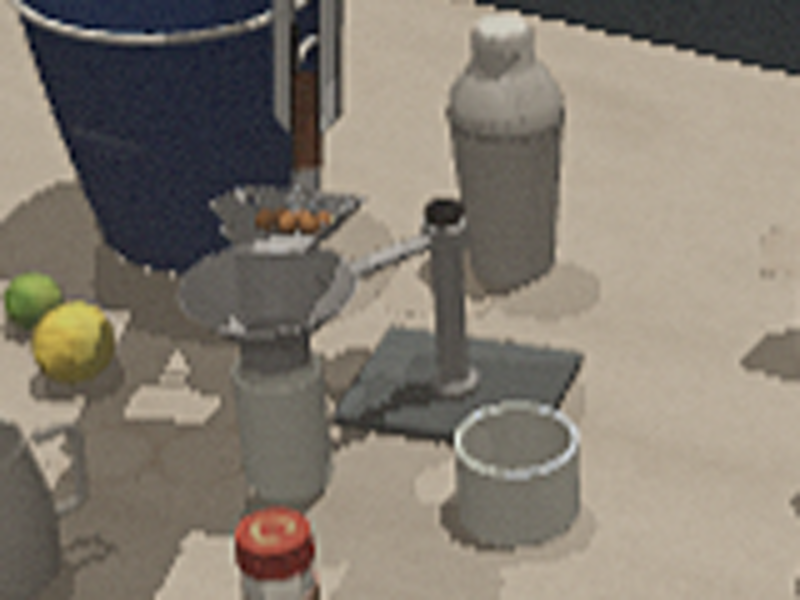

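Run:
```python
from h import *
T=wristT(); im=grab_frame("wrist"); save(im,"pics/w27.png",(165,20,385,230),3)
for a in np.radians([90,45,135,0,180]):
    print(proj("wrist",np.array([582.4,292.5,152])-58*(np.sin(a)*np.array([.94,.342,0])+np.cos(a)*np.array([-.342,.94,0])),T)-[165,20])
```

```text
[111.05897593  21.72239876]
[63.93356982 40.41820527]
[158.50919044  39.62557341]
[43.60967673 85.81057246]
[179.60567489  84.70030599]
```

View pics/w27.png

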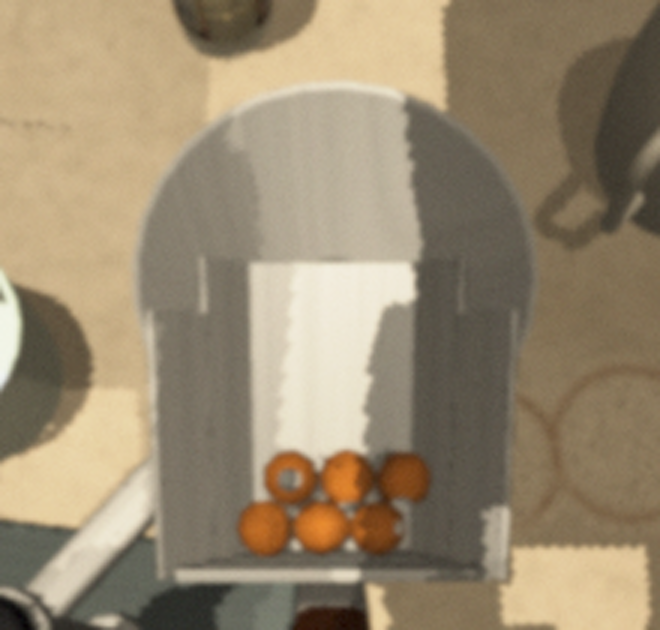

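The wrist view shows the scoop centred on the funnel: mouth edges at 137 and 533, scoop centre at 332. The scene offset is mostly perspective. Tilting now.

```bash
python3 -m jog '[0.1,0.015,-0.1,0,-0.069,0,0.21,0.015,-0.2,0,-0.139,0,0.34,0.015,-0.29,0,-0.209,0,0.45,0.015,-0.34,0,-0.261,0,0.52,0.015,-0.37,0,-0.296,0,0.595,0.015,-0.39,0,-0.331,0,0.595,0.015,-0.39,0,-0.331,0]'|grep -E "t:|pos|rot|force|gap"
python3 - <<'E'
from h import *
T=wristT(); im=grab_frame("wrist"); save(im,"pics/w28.png",(165,20,385,230),3)
rel([pose(20,f,lip=[593.7,296.6,172]) for f in [-18,-24,-30,-36,-42,-48,-54]])
E
```

```text
t: 28.98
ee_pos: [653.1, 319.0, 265.3]
ee_rot: [-0.483, 2.786, 0.077]
wrist_force: [-0.7, 0.1, -2.2]
finger_gap: 17.2
t 29.02 p [654.2 319.2 265.2] F [-0.3 -0.1 -0.9] gap 17.5 j [ 0.33  0.28  1.37  0.    1.18 -1.58] lip [594.2 297.7 174.1]
[653.9 318.5 262.8] -> [ 0.012 -0.005  0.021] [-0.001  0.002 -0.003]
[644.6 315.1 269. ] -> [ 0.086 -0.006 -0.069] [-0.001 -0.05  -0.003]
[634.8 311.6 274.2] -> [ 0.169 -0.007 -0.15 ] [-0.001 -0.103 -0.002]
[624.6 307.8 278.2] -> [ 0.26  -0.007 -0.222] [-0.002 -0.155 -0.002]
[614. 304. 281.] -> [ 0.359 -0.008 -0.285] [-0.002 -0.207 -0.002]
[603.2 300.  282.7] -> [ 0.463 -0.009 -0.337] [-0.002 -0.26  -0.002]
[592.2 296.1 283.1] -> [ 0.572 -0.009 -0.377] [-0.002 -0.312 -0.002]
```

View pics/w28.png

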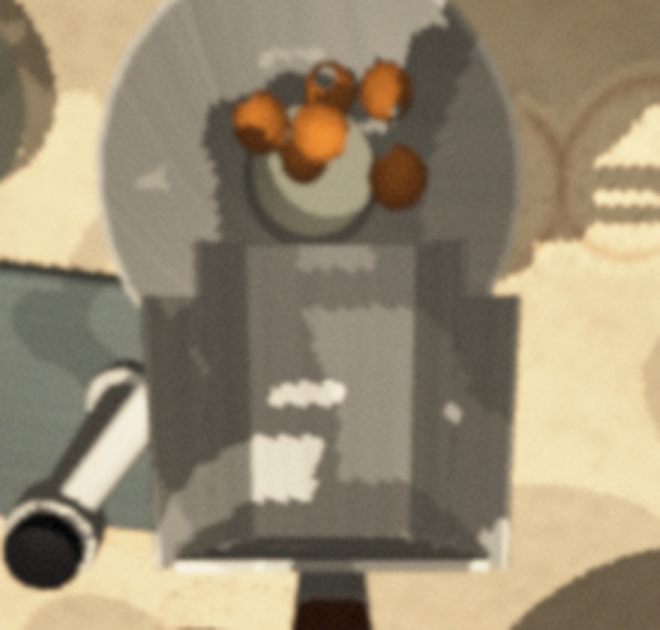

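All six nuts rolled out into the funnel and the scoop is empty. I'll hold and watch.

```bash
python3 -m jog '[0,0,-0.15,0,0,0,0,0,-0.3,0,0,0,0.1,0,-0.5,0,0.05,0,0.1,0,-0.5,0,0.05,0]'|grep -E "t:|pos|rot|force|gap"
python3 - <<'E'
from h import *
T=wristT(); im=grab_frame("wrist"); save(im,"pics/w29.png",(165,0,385,210),3)
E
```

```text
t: 29.52
ee_pos: [633.1, 311.9, 312.0]
ee_rot: [-0.499, 2.876, 0.056]
wrist_force: [0.5, -0.1, -1.6]
finger_gap: 17.8
```

View pics/w29.png

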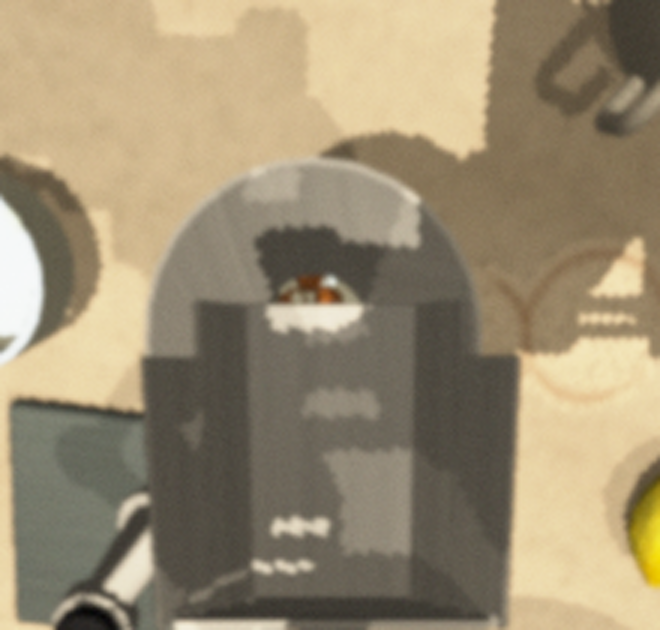

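Run:
```python
from h import *
rel([(np.array([600,220,290]),down(190)),(np.array([506,-71,250]),down(166.9))])
```

```text
t 29.57 p [632.1 311.7 309.9] F [ 0.1  0.  -1.3] gap 17.7 j [ 0.33  0.27  1.27  0.    1.38 -1.58] lip [564.3 287.4 225.3]
[600 220 290] -> [ 0.641 -0.755  0.059] [0.009 0.111 0.084]
[506 -71 250] -> [ 2.549 -3.177  0.038] [0.032 0.108 0.285]
```

```bash
python3 -m jog '[0.2,-0.25,0,0,0.04,0.03,0.42,-0.5,0.03,0,0.08,0.06,0.64,-0.755,0.06,0.01,0.111,0.084,0.64,-0.755,0.06,0.01,0.111,0.084]'|grep -E "t:|pos|rot"
python3 - <<'E'
from h import *
rel([(np.array([506,-71,250]),down(166.9)),(np.array([506,-71,67.5]),down(166.9))])
im=grab_frame("wrist"); save(im,"pics/w30.png")
E
```

```text
t: 30.08
ee_pos: [598.3, 218.1, 286.1]
ee_rot: [0.271, -3.124, 0.005]
t 30.07 p [598.3 218.1 286.1] F [-0.3  1.4 -0.9] gap 17.5 j [ 0.21  0.3   1.27 -0.    1.59 -1.53] lip [510.2 202.5 220. ]
[506 -71 250] -> [ 1.404 -2.687  0.376] [-0.002 -0.003  0.201]
[506.  -71.   67.5] -> [ 1.393 -2.683  2.201] [-0.002 -0.003  0.201]
```

View pics/w30.png

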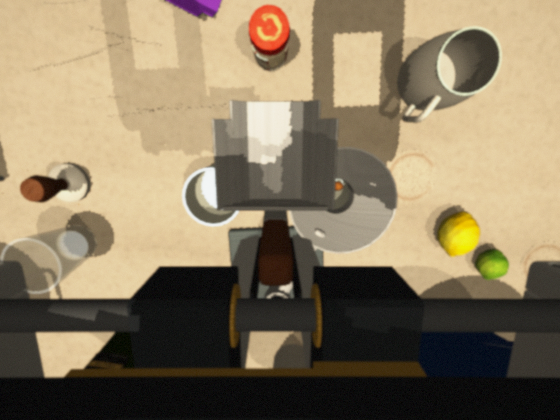

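```bash
python3 -m jog '[0.23,-0.45,0.06,0,0,0,0.468,-0.896,0.12,0,0,0]'|grep -E "pos"
python3 -m jog '[0.23,-0.45,0.06,0,0,0,0.468,-0.896,0.12,0,0,0]'|grep -E "pos"
python3 -m jog '[0.23,-0.45,0.06,0,0,0.07,0.468,-0.896,0.12,0,0,0.14,0.468,-0.896,0.12,0,0,0.201,0.468,-0.896,0.12,0,0,0.201]'|grep -E "t:|pos|rot"
python3 - <<'E'
from h import *
rel([(np.array([506,-71,150]),down(166.9)),(np.array([506,-71,67.5]),down(166.9))])
im=grab_frame("wrist"); save(im,"pics/w31.png")
E
```

```text
ee_pos: [567.9, 123.7, 276.5]
ee_pos: [537.3, 26.5, 265.2]
t: 31.12
ee_pos: [507.2, -69.5, 253.8]
ee_rot: [-0.353, -3.12, 0.005]
t 31.12 p [507.2 -69.5 253.8] F [-0.6 -0.7 -1.2] gap 17.8 j [-0.3   0.04  1.63 -0.    1.48 -1.65] lip [420.4 -49.8 187.3]
[506 -71 150] -> [ 0.008 -0.014  1.038] [-0.002 -0.001  0.002]
[506.  -71.   67.5] -> [ 0.007 -0.011  1.863] [-0.002 -0.001  0.002]
```

View pics/w31.png

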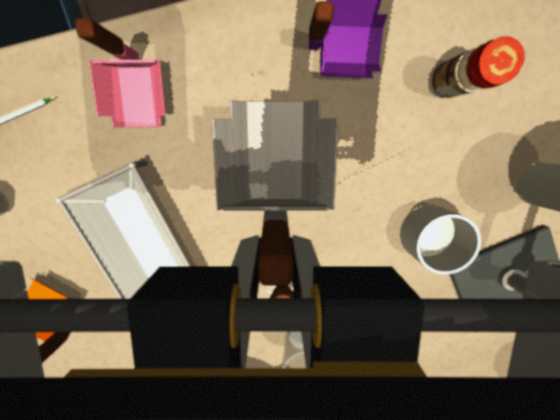

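The scoop is empty, the trough shows no nuts, and the spot below is clear. Lowering.

```bash
python3 -m jog '[0,0,0.5,0,0,0,0,0,0.95,0,0,0,0,0,0.95,0,0,0]'|grep -E "pos"
python3 -m jog '[0,-0.01,0.4,0,0,0,0,-0.01,0.75,0,0,0,0,-0.01,0.8,0,0,0,0,-0.01,0.83,0,0,0]'|grep -E "t:|pos|rot|force"
python3 -m jog '[0,0,0.03,0,0,0,0,0,0.05,0,0,0]'|grep -E "t:|pos|rot|force"
```

```text
ee_pos: [503.3, -68.0, 154.8]
t: 32.05
ee_pos: [507.8, -71.6, 77.5]
ee_rot: [0.354, 3.121, -0.007]
wrist_force: [-0.5, -0.1, -0.8]
t: 32.3
ee_pos: [506.8, -71.7, 71.6]
ee_rot: [-0.355, -3.12, 0.006]
wrist_force: [-0.1, -0.3, -0.9]
```

```bash
python3 -m jog '[0,0,0.02,0,0,0,0,0,0.02,0,0,0]'|grep -E "t:|pos|force"
python3 -m jog '[0,0,0.015,0,0,0,0,0,0.015,0,0,0]'|grep -E "t:|pos|force"
python3 - <<'E'
from h import *
im=grab_frame("scene"); save(im,"pics/s32.png",(230,190,390,310),5)
E
```

```text
t: 32.55
ee_pos: [505.7, -71.4, 68.4]
ee_rot: [-0.355, -3.118, 0.006]
wrist_force: [-0.3, 0.2, -1.6]
t: 32.8
ee_pos: [505.6, -71.4, 66.7]
ee_rot: [-0.355, -3.117, 0.006]
wrist_force: [-0.2, -1.2, -1.2]
```

View pics/s32.png

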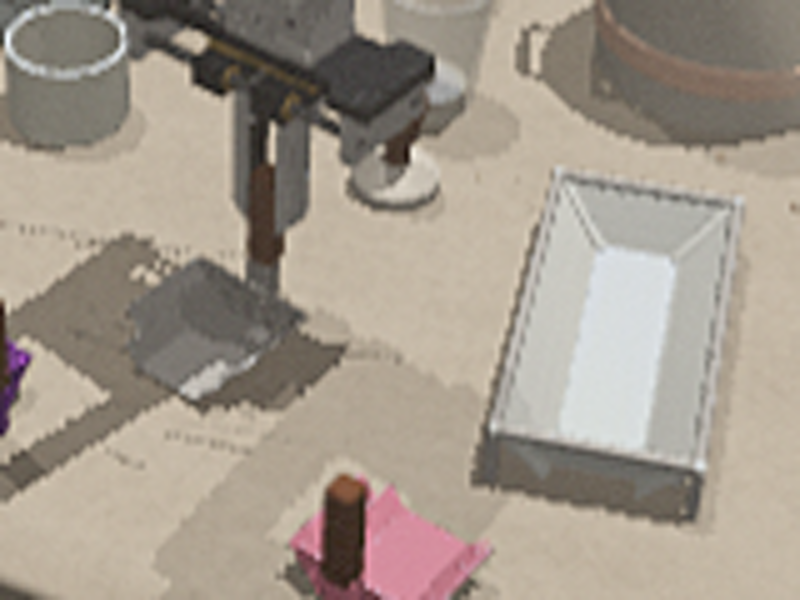

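```bash
python3 -m jog '[0,0,0.015,0,0,0,0,0,0.015,0,0,0]'|grep -E "t:|pos|force"
python3 -m jog '[0,0,0.015,0,0,0,0,0,0.015,0,0,0]'|grep -E "t:|pos|force"
```

```text
t: 33.1
ee_pos: [505.8, -71.4, 65.4]
ee_rot: [-0.355, -3.118, 0.006]
wrist_force: [0.8, 0.1, -2.3]
t: 33.35
ee_pos: [506.0, -71.5, 65.2]
ee_rot: [-0.355, -3.118, 0.006]
wrist_force: [-1.9, 0.5, 6.1]
```

Contact at 6 N. Release.

```bash
python3 -m jog '[0,0,-0.008,0,0,0,0,0,-0.008,0,0,0,0,0,-0.008,0,0,0,0,0,-0.008,0,0,0,0,0,-0.008,0,0,0]' 0.5 |grep -E "t:|pos|force|gap"
python3 -m jog '[0,0,-0.2,0,0,0,0,0,-0.6,0,0,0,0,0,-1,0,0,0,0,0,-1,0,0,0]'|grep -E "t:|pos|gap"
python3 - <<'E'
from h import *
im=grab_frame("wrist"); save(im,"pics/w34.png")
rel([(np.array([575,180,260]),down(156))])
E
```

```text
t: 33.98
ee_pos: [505.6, -71.4, 64.6]
ee_rot: [-0.355, -3.117, 0.006]
wrist_force: [-0.2, -0.1, 0.6]
finger_gap: 47.0
t: 34.48
ee_pos: [509.0, -72.0, 168.6]
ee_rot: [0.355, 3.117, -0.008]
finger_gap: 46.9
t 34.52 p [507.3 -71.4 166.2] F [ 0.6 -0.4 -0.8] gap 47.0 j [-0.31  0.11  1.74 -0.    1.29 -1.65] lip [420.5 -51.7  99.6]
[575 180 260] -> [-0.095  2.598 -0.949] [-0.002  0.     0.096]
```

View pics/w34.png

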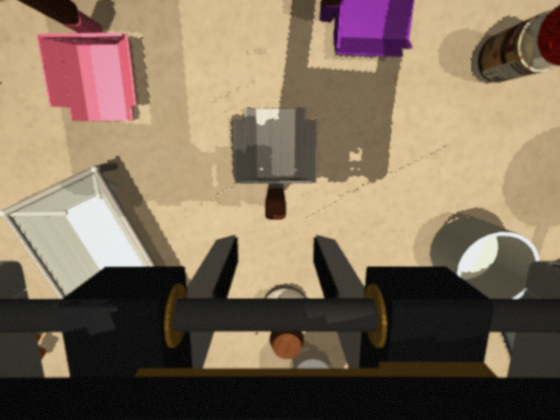

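The scoop is standing upright and empty at (275,150). Now I look down through the funnel to count the nuts.

```bash
python3 -m jog '[0,0,-0.6,0,0,0,-0.13,0.45,-0.9,0,0,0,-0.26,0.9,-0.9,0,0,0]'|grep -E "pos"
python3 -m jog '[-0.22,0.48,0,0,0,0,-0.45,0.95,0,0,0,0]'|grep -E "pos"
python3 -m jog '[-0.22,0.48,0,0,0,0,-0.45,0.95,0,0,0,0]'|grep -E "pos"
python3 - <<'E'
from h import *
rel([(np.array([640,277,250]),down(166.9))])
E
```

```text
ee_pos: [553.8, 11.3, 256.1]
ee_pos: [617.0, 94.8, 251.3]
ee_pos: [682.3, 177.2, 250.1]
t 35.4 p [682.3 177.2 250.1] F [ 0.9 -1.2 -0.9] gap 46.8 j [ 0.13  0.46  1.11 -0.    1.57 -1.21] lip [595.  197.  184.2]
[640 277 250] -> [0.637 0.877 0.001] [-0.003 -0.004  0.001]
```

```bash
python3 -m jog '[0.3,0.44,0,0,0,0,0.62,0.86,0,0,0,0,0.62,0.86,0,0,0,0]'|grep -E "pos"
python3 - <<'E'
from h import *
T=wristT(); im=grab_frame("wrist"); save(im,"pics/w36.png",(190,70,350,230),5)
print(T[:3,3], state()["t"])
for n in ["scene","top"]:
    im=grab_frame(n); save(im,f"pics/{n}36.png")
for n in ["cinnamon_jar","tamper","salt_shaker","milk_jug","tumbler","squat_jar","tall_jar","funnel_mouth","scoop","trough","nut0"]:
    print(n,[(round(d["p"],2),np.round(d["xyz"]).tolist()) for d in place_of("top",n)][:6])
E
```

```text
ee_pos: [638.5, 277.4, 249.9]
[576.83806205 294.36930093 431.42346186] 35.825
cinnamon_jar [(0.42, [418.0, 181.0, 2.0])]
tamper [(0.67, [651.0, -97.0, 0.0]), (0.26, [431.0, 398.0, 0.0])]
salt_shaker [(0.46, [440.0, -468.0, 0.0])]
milk_jug [(0.51, [429.0, 394.0, 2.0])]
tumbler [(0.75, [748.0, -74.0, -2.0])]
squat_jar [(0.95, [622.0, 134.0, 2.0]), (0.73, [715.0, 241.0, 2.0])]
tall_jar [(0.58, [452.0, -62.0, -2.0])]
funnel_mouth [(0.7, [581.0, 288.0, 147.0])]
scoop [(0.91, [610.0, -451.0, -0.0]), (0.76, [455.0, -61.0, -2.0]), (0.68, [342.0, -223.0, 2.0]), (0.59, [347.0, 60.0, 2.0])]
trough [(0.68, [558.0, -274.0, -1.0]), (0.64, [584.0, 290.0, 97.0])]
nut0 [(0.19, [650.0, -91.0, 1.0])]
```

View pics/w36.png

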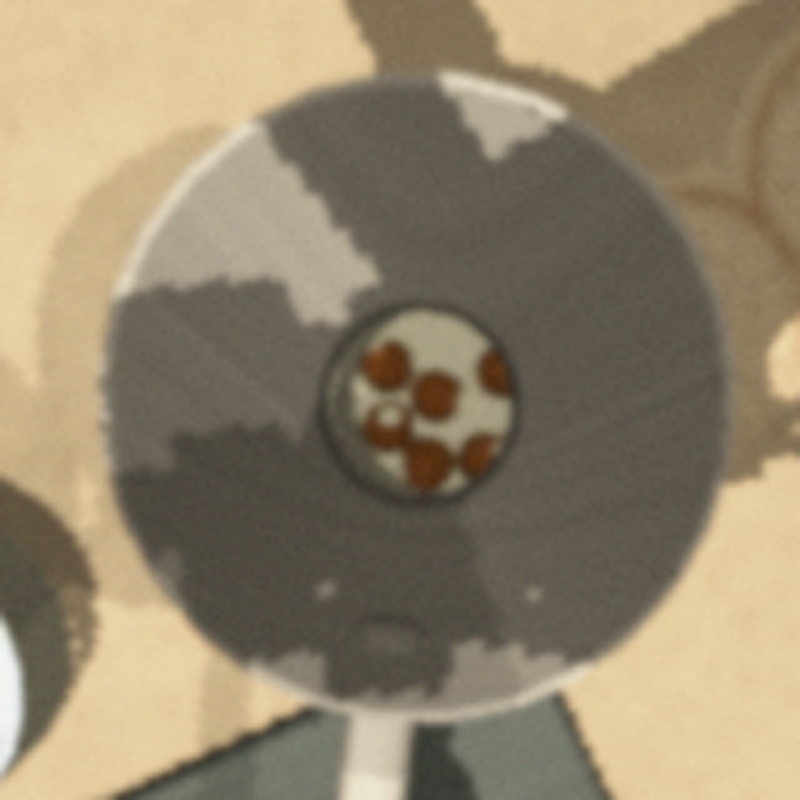

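View pics/scene36.png

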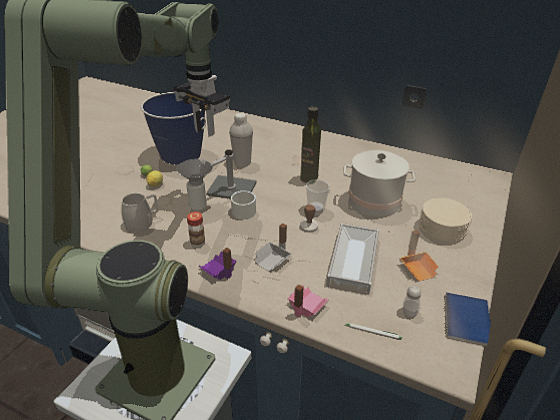

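All six nuts are visible on the jar floor through the spout. The trough is empty, the scoop is upright, the bystanders are where they were, and the gripper touches nothing. Handing in.

```bash
python3 -c "
from bench import *
print(state()['wrist_force']); print(hand_in())"
```

```text
[ 0.70225304 -0.02631117  1.14169144]
the job is handed in; nothing more can be done
None
```

The job is done and handed in at about 36 s. All six hazelnuts are in the tall jar, the funnel is over it, and the empty scoop stands upright on the counter where I found it.

- **Funnel:** I swung it over the tall jar with the closed fingers. The first pushes overshot by about 6 mm, so I nudged it back. The spout ended within about 2 mm of the jar's centre by the top and scene pictures.
- **Nuts:** I took the grey steel scoop by its handle, swept all six nuts up against the trough's end wall, tipped it back to gather them, and poured. The fingers never touched a nut.

**Last checks:** Looking down through the spout, all six nuts are on the jar's floor, and both the trough and the scoop are empty. The top camera found the squat jar and the five bystanders within about 5 mm of where they started. Forces stayed low: the highest I read was about 20 N at the wrist.

**What disagreed:**
- The scene view made the scoop look about 8 mm off the funnel's centre before pouring. The wrist view showed it centred, I went with that, and no nuts were lost.
- In the final top picture the network did not find the tall jar under the funnel, and its only guess for it was the scoop. The scene picture shows the jar standing there.

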